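# Hang a parts bin in a slat panel's groove

## Robot

A 6-joint arm with a two-finger parallel gripper is mounted at the origin on a cart in front of the work surface, level with it; the furniture and walls round the work are solid. World frame = base frame: x ahead of the robot, y to its left, z up, the work surface at z = 0. Lengths are in m, angles in rad, forces in N, time in s.
With the tool pointing down it reaches from about 0.375 to 0.9 m from the base axis. Payload 3.1 kg.
Tool frame: the origin (TCP) lies between the finger pads; the fingertips stand manip.nose_length ahead of it and the grasp point (between the pads) lies 5 mm behind it (manip.nose_length is the distance from the TCP to the fingertips, in m); z points along the fingers, y is the line along which they close (so a half turn about z gives the same grasp; the last joint's range is limited). The gripper opens to 85 mm and grips with 20 to 120 N. Pads are 22 mm wide; open, the fingers measure 114 mm over their backs; the gripper's body (76 mm by 85 mm) begins 54 mm behind the grasp point. The pads swing forward as they close: fully open they stand 13 mm farther back than shut.
Start: joints at [-1.508, 0.527, 1.433, -0, 1.181, -0.178], TCP at [0.149, -0.607, 0.245] pointing down, gripper open.
Joint ranges: [-3.08, 3.08], [-0.75, 2.2], [0.22, 2.44], [-1.43, 4.57], [0, 2.65], [-2.85, 2.85]. Speed limits (rad/s): [2.79, 2.79, 3.14, 3.14, 3.14, 3.14].

## Interface

Orientations are given as a unit quaternion [x, y, z, w].
In Python, from station import monitor, eyes, job, manip gives the robot as it stands.
- The arm moves only by the shell command python3 -m pendant 'ROWS' [FORCE]. ROWS is JSON, a list that holds one entry, the list of rows, each a list of 7 numbers: the shift along the tool's x, y, z as a fraction of full scale, then the turn, a rotation vector about the tool's x, y, z as a fraction of full scale, then the opening, from 0 (shut) to 1 (fully open). A call has 1 to 20 rows; each row shifts and turns the commanded pose from where the row before left it, along the tool's axes as they then stand; what a row does not reach is not made up. Full scale, the value 1, is 800 mm for a shift and 0.12 rad for a turn. A row lasts 1/10 s, in which the tool goes at most 50 mm and 8.59 degrees, less where a joint would pass 70% of its speed; a pose out of reach is approached as far as the arm can. A call with a number of a shift or a turn outside -1 to 1 is refused whole. A call with a gripper value outside its range is refused whole. The fingers move at their own pace and stop on an object; FORCE is the grip in N (left out, the last holds). Time passes only in rows, so rows that do not move let the fingers close. It gives the time, the measured TCP pose, the force, the opening and the grip force at its end, in the units of the state.
- monitor.sense(): the state, without advancing time (a new reading comes with each control period).
- eyes.snapshot(name): name is "scene" or "top" or "wrist"; returns a dict with "pixels" (384x512x3 uint8, red, green, blue), "depth" (384x512 float32, m along the optical axis (not along the pixel's ray), 0 where there is no reading), "intrinsics" (3x3 intrinsics, pixels), "eye" and "attitude" of the camera in the world. Camera axes: x right, y down, z forward; pixel columns grow to the right and rows downward; lengths in m; the calibration is good to about 2 mm. A picture is of the moment at which its call begins.
- job.sign_off(): hands the job in; it is judged then, once.
The state is a dict: "t": time; "q": joint angles; "qd": joint speeds; "tau": joint torques, N m; "tcp_pos": TCP position; "tool_rot": TCP orientation; "force": force on the tool from outside, world axes, zero at the start; "ft_torque": the same for the moment, N m; "finger_gap": opening from 0.0 (shut) to 1.0 (fully open); "gripper_force": force on a finger pad.
Only numpy, scipy, OpenCV 4.12 (cv2) and the standard library are available. Lean on these libraries where they do the work, as an engineer would, in place of code of your own. Each camera call takes 0.05 s, during which the arm holds its last target. There are 200 camera calls.

## Task

Hang the loose steel parts bin from the bench in the upper groove of the slat panel, at the groove's left end: tip its front up to get the hooked tongue into the groove, lower the front until the back plate lies flat and the bin hangs level and fully home, and have it closed up against the left end strip so that the rest of the groove stays free. Ease it in gently by feel, never forcing it against the panel, do not let go of it before it rests there, and leave the other things on the bench where they are.

Things in the scene. Friction and masses are not known exactly. Their poses are not given: they have to be found in the camera images.
- parts_bin: Loose open-topped bin of bare sheet steel on the bench (its twin hangs at the panel's right). Origin: centre of underside; x to its back (hooked plate), y left seen from the front, z up. Trough 110 mm long (x -55..55), 56 wide, walls 3; upright side walls 55 high for x -28..55, sloping to the 34 high front. Grip it across the side walls, gripper leaning towards the robot. 0.2 to 0.42 kg.
- neck (a point): Point on the bin, axes as the bin: middle of the neck's underside where it leaves the back plate (bin x 55, y 0, z 72 mm). Back plate: x 52..55, 80 mm wide, z 0..76. Neck: strip 4 mm thick (z 72..76), 64 wide, running back from the plate's top, x 55..67.5.
- tongue_tip (a point): Point on the bin, axes as the bin: middle of the tongue's upper edge (bin x 65.5, y 0, z 92 mm). The tongue stands up from the end of the neck: x 63.5..67.5, z 72..92, 64 mm wide, so 8.5 mm are free between plate and tongue.
- plate_left (a point): Point on the bin, axes as the bin: left edge of the 80 mm wide back plate, bin x 55, y 40, z 72 mm.
- slat_panel: Upright slat panel fixed to the bench, 320 wide, 296 high, on a base board 340 x 105 x 18 mm: grooved wood below, an aluminium rail with the upper groove on top. Origin: centre of underside; x into the board, y left along the grooves seen from the front, z up. Front face x -13. The twin bin hangs at y -140..-60; peg hooks at y 45 and -72 (with tape) in the lower groove stand out 66 mm below z 130.
- groove (a point): Point on the panel, axes as the panel (x -13, y 0, z 230 mm): where the lower edge of the upper groove's opening lies on the face with the rail at mid setting. The rail is clamped in upright slots: the true edge is 0 to 10 mm higher or lower. Opening 14 mm high, lips 6 thick; hollow behind 14 deep, 8 below to 19 above the opening. Hung: neck on this edge, tongue behind the upper lip.
- left_stop (a point): Point on the panel, axes as the panel: inner edge of the left end strip, on the front face (panel x -13, y 142, z 230 mm). The aluminium end strips are 18 mm wide and stand 10 mm proud of the face; the groove runs between them.
- drive_centre: Bystander: steel drive centre standing on the bench, 25 mm diameter, 66 mm high, origin at the centre of its foot.
- wax_tin: Bystander: round flat wax tin, 77 mm diameter, 28 mm high, origin at the centre of its underside.
- maple: Bystander: square pale wood blank 19 x 131 x 19 mm lying along its y, origin at the centre of its underside.
- calipers: Bystander: spring calipers lying flat, 155 x 85 x 11 mm, origin at the centre of the underside.
Mind the look-alikes: they are no part of the job. Leave any brown look-alike of the parts_bin alone.

How it is judged:
At the end, for the whole second after the job is handed in: Bin let go and at rest in the upper groove: neck within 12.5 mm of the mid setting in height (on the rail's edge wherever it is set), at most 5 mm off the face, tongue in the hollow, upright within 5 degrees, square within 4 degrees, back plate at most 4 mm from the left end strip (x of neck in the frame of groove between -0.005 and 0.003 m and z of neck in the frame of groove between -0.0125 and 0.0125 m and x of tongue_tip in the frame of groove between 0.006 and 0.02 m and y of plate_left in the frame of left_stop between -0.004 and 0.002 m and angle between parts_bin's own z axis and vertical below 0.09 rad and angle between the y axis of parts_bin and the y axis of slat_panel, either way round below 0.07 rad and linear speed of parts_bin below 0.01 m/s and angular speed of parts_bin below 0.08 rad/s); the robot touches nothing.
It fails at once if the panel or what hangs on it is pushed or struck with more than 30 N (contact force between slat_panel and anything else above 30 N).
It fails at once if the bin is let go or dropped while tipped by more than 20 degrees (contact force between the fingers and parts_bin below 0.2 N and angle between parts_bin's own z axis and vertical above 0.35 rad).
It fails at once if the bin is let go above its seat and falls free by more than about 1 mm (contact force between the fingers and parts_bin below 0.2 N and contact force between parts_bin and slat_panel below 0.2 N and linear speed of parts_bin above 0.13 m/s and height (world z) of parts_bin above 0.02 m).
It fails at once if a bystander is shifted by more than 30 mm or tipped over (distance of any of drive_centre, wax_tin, maple, calipers from where it was at the start of the episode above 0.03 m or angle between drive_centre's own z axis and vertical above 0.5 rad).
It also fails if it takes over 64 s, if anything falls off the work surface, if the arm or the gripper's body presses on something with over 40 N, if the wrist force passes 120 N, or if a joint passes its speed limit or range.

## Working session

There is one attempt and no reset: what is moved stays moved. The work goes in short steps, Python scripts to look and compute and a shell command to move; the robot and the scene stay as the last step left them, time stands still between calls to the robot, and variables do not carry over. Pictures are saved under pics/ and viewed, at most 10 in all, crops included, and the job is handed in when it is done.

```bash
ls; mkdir -p pics
cat > h.py <<'E'
import numpy as np, cv2
from station import monitor, eyes, job, manip
from scipy.spatial.transform import Rotation as R
def snap(n):
    s=eyes.snapshot(n); d=s["depth"]; K=np.array(s["intrinsics"]); 
    a=np.array(s["attitude"]); M=a if a.shape==(3,3) else R.from_quat(a).as_matrix()
    v,u=np.mgrid[:d.shape[0],:d.shape[1]]
    P=np.stack([(u-K[0,2])/K[0,0]*d,(v-K[1,2])/K[1,1]*d,d],-1)@M.T+np.array(s["eye"])
    P[d==0]=np.nan
    return s,P
E
python3 - <<'E'
from h import *
for n in ["scene","top"]:
    s,P=snap(n); np.savez(f"{n}.npz",P=P,pix=s["pixels"]); print(n,s["eye"],s["attitude"])
    cv2.imwrite(f"pics/{n}.png",cv2.resize(s["pixels"][:,:,::-1],(768,576)))
print(monitor.sense(),manip.nose_length)
E
```

```text
pics
scene [ 0.8656519  -0.59219732  1.08902227] [ 0.91980777  0.23781828 -0.07415916 -0.30314444]
top [0.47149666 0.03574466 1.35375153] [ 0.71256728 -0.70094692  0.02531054 -0.01675327]
{'t': 0.1, 'q': array([-1.50849189e+00,  5.28344984e-01,  1.43380554e+00,  3.64614533e-06,
        1.18137249e+00, -1.78491651e-01]), 'qd': array([-0.00028986, -0.00076374, -0.00119413, -0.00229782,  0.00033723,
       -0.00138947]), 'tau': array([-1.06857383e-04, -4.43305027e+01, -1.78586930e+01, -2.36166288e-04,
        3.91411566e-03, -2.51164755e-05]), 'tcp_pos': array([ 0.14904256, -0.6063268 ,  0.24443879]), 'tool_rot': array([ 9.92760527e-01,  1.20106637e-01,  5.77222655e-05, -9.63453045e-04]), 'force': array([ 1.50919099e-04, -4.36807619e-01,  4.18825200e-02]), 'ft_torque': array([-0.01045789,  0.06536886,  0.00440371]), 'gripper_force': 0.0, 'finger_gap': 0.9965053080758085} 0.014
```

View pics/scene.png

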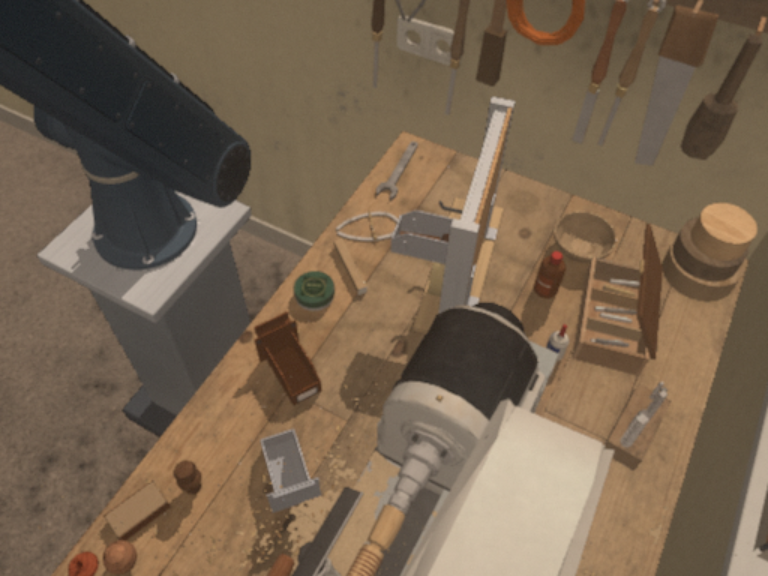

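View pics/top.png

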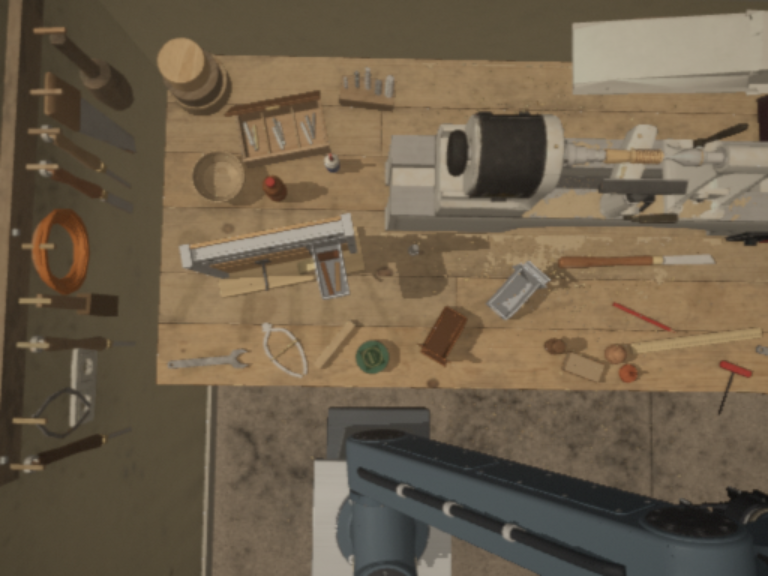

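The scene view shows the grey bin at about (290,470), its brown look-alike at (285,358) and the panel edge-on at (470,210). In the top view the bin is at (518,290) with its back plate at the upper right (535,272). The panel runs from (185,258) to (350,235), with its left end at (185,258), the drive centre at (415,248) and the twin bin at (330,272).

Run:
```python
from h import *
T=np.load("top.npz");P=T["P"]
def reg(u0,u1,v0,v1,z0,z1,P=P):
    Q=P[int(v0/1.5):int(v1/1.5),int(u0/1.5):int(u1/1.5)].reshape(-1,3)
    return Q[(Q[:,2]>z0)&(Q[:,2]<z1)]
def rect(Q,n):
    r=cv2.minAreaRect((Q[:,:2]*1000).astype(np.float32)); print(n,len(Q),"z",np.percentile(Q[:,2],[2,50,98]).round(3),"c",np.round(r[0],1),"size",np.round(r[1],1),"ang",r[2]); print(cv2.boxPoints(r).round(0).tolist())
rect(reg(470,570,250,330,-.02,.02),"bench")
B=reg(470,560,250,330,.025,.11); rect(B,"bin"); 
rect(B[B[:,2]>.062],"plate top"); rect(B[B[:,2]>.082],"tongue")
rect(reg(170,365,205,285,.28,.32),"panel top")
rect(reg(170,365,205,300,.24,.32),"panel top2")
rect(reg(400,430,235,262,.02,.09),"centre"); rect(reg(350,395,335,380,.012,.04),"tin");rect(reg(310,362,315,372,.012,.03),"maple");
rect(reg(310,352,245,302,.12,.24),"twin")
rect(reg(215,314,265,300,.01,.2),"pegs")
rect(reg(385,560,140,232,.05,.5),"lathe")
S=np.load("scene.npz")["P"]
Q=reg(250,330,425,515,.03,.11,S); rect(Q,"bin s"); rect(Q[Q[:,2]>.062],"plate s"); rect(Q[Q[:,2]>.082],"tongue s")
```

```text
bench 3158 z [-0.005  0.001  0.012] c [ 552.1 -317. ] size [188.7 239.9] ang 0.8953441977500916
[[456.0, -199.0], [460.0, -438.0], [648.0, -435.0], [645.0, -196.0]]
bin 348 z [0.026 0.057 0.093] c [ 544.5 -295.5] size [ 79.2 122.6] ang 48.186378479003906
[[472.0, -284.0], [564.0, -366.0], [617.0, -307.0], [525.0, -225.0]]
plate top 147 z [0.063 0.078 0.095] c [ 569.9 -322.5] size [75.2 60.2] ang 60.467613220214844
[[525.0, -340.0], [578.0, -370.0], [615.0, -305.0], [562.0, -275.0]]
tongue 39 z [0.083 0.09  0.095] c [ 588.7 -335. ] size [60.  12.6] ang 57.735164642333984
[[567.0, -357.0], [578.0, -364.0], [610.0, -313.0], [599.0, -306.0]]
panel top 1407 z [0.285 0.291 0.301] c [616.8 227.6] size [ 42.3 319.3] ang 12.004402160644531
[[563.0, 379.0], [629.0, 67.0], [671.0, 76.0], [604.0, 388.0]]
panel top2 1629 z [0.252 0.29  0.301] c [616.3 227.5] size [ 43.  319.3] ang 12.055063247680664
[[562.0, 379.0], [629.0, 67.0], [671.0, 76.0], [604.0, 388.0]]
centre 29 z [0.021 0.061 0.07 ] c [635.3 -62.8] size [18.6 17.7] ang 61.85866165161133
[[623.0, -67.0], [639.0, -75.0], [647.0, -59.0], [
[... 561 characters left out ...]
0.0, 380.0], [551.0, 154.0], [616.0, 166.0], [575.0, 392.0]]
lathe 6747 z [0.077 0.282 0.428] c [ 766.3 -186.3] size [170.  371.4] ang 0.17043448984622955
[[681.0, -1.0], [682.0, -372.0], [852.0, -372.0], [851.0, -0.0]]
bin s 477 z [0.031 0.06  0.095] c [ 545.9 -296.6] size [ 79.2 124.9] ang 48.69963073730469
[[473.0, -285.0], [567.0, -368.0], [619.0, -308.0], [525.0, -226.0]]
plate s 231 z [0.068 0.08  0.095] c [ 586.2 -332.3] size [78.4 17.4] ang 48.57524108886719
[[554.0, -356.0], [567.0, -367.0], [619.0, -309.0], [606.0, -297.0]]
tongue s 102 z [0.082 0.091 0.096] c [ 590.8 -335.9] size [63.9  5.1] ang 48.21488952636719
[[568.0, -358.0], [571.0, -361.0], [614.0, -314.0], [610.0, -310.0]]
```

```bash
cat >> h.py <<'E'
BIN=np.array([.5415,-.2925,0]); BYAW=np.radians(-41.6)
PAN=np.array([.6185,.2278,0]); PYAW=np.radians(12.0)
def lean(yaw,phi):   # tool pointing forward(yaw)-down, phi from vertical (deg)
    p=np.radians(phi); z=np.array([np.sin(p)*np.cos(yaw),np.sin(p)*np.sin(yaw),-np.cos(p)])
    y=np.array([-np.sin(yaw),np.cos(yaw),0]); return np.c_[np.cross(y,z),y,z]
def plan(pos,Rt,nr,nt,flip=None):
    s=monitor.sense(); R0=R.from_quat(s["tool_rot"]); c=[]
    for f in (1,-1):
        Rf=R.from_matrix(Rt*np.array([f,f,1])); c.append(((R0.inv()*Rf).as_rotvec(),Rf,f))
    c=min(c,key=lambda a:np.linalg.norm(a[0])) if flip is None else [a for a in c if a[2]==flip][0]
    d=c[1].inv().apply(np.array(pos)-s["tcp_pos"]); d0=R0.inv().apply(np.array(pos)-s["tcp_pos"])
    print("flip",c[2],"rot/row",(c[0]/.12/nr).round(4),"total deg",np.degrees(np.linalg.norm(c[0])).round(1))
    print("then shift/row (rot first)",(d/.8/nt).round(5)," (shift first)",(d0/.8/nt).round(5),"dist",np.linalg.norm(d).round(4))
E
python3 - <<'E'
from h import *
s=eyes.snapshot("wrist"); st=monitor.sense(); R0=R.from_quat(st["tool_rot"])
a=np.array(s["attitude"]);C=R.from_quat(a)
print("cam in tool",R0.inv().apply(np.array(s["eye"])-st["tcp_pos"]).round(3),(R0.inv()*C).as_matrix().round(2)); print(R0.as_matrix().round(2),s["intrinsics"])
# look pose: tcp 0.2 m before the panel face
plan([.36,.22,.36],lean(PYAW,60),20,20)
E
# 2D hook planning
cat > p2.py <<'E'
import numpy as np
from scipy.ndimage import label
# panel coords relative to groove edge: face x=0; obstacles: lower lip x0..6,z<0 ; upper lip x0..6,z>14 ; back wall x>20; hollow z -8..33
def samp(x0,x1,z0,z1,n=1.0):
    e=[]
    for a in np.linspace(x0,x1,int((x1-x0)/n)+2): e+=[(a,z0),(a,z1)]
    for b in np.linspace(z0,z1,int((z1-z0)/n)+2): e+=[(x0,b),(x1,b)]
    return e
pts=np.array(samp(-3,0,-72,4)+samp(0,12.5,0,4)+samp(8.5,12.5,0,20))  # relative to neck
def clear(X,Z):
    d=lambda x0,x1,z0,z1: np.hypot(np.maximum(np.maximum(x0-X,X-x1),0),np.maximum(np.maximum(z0-Z,Z-z1),0))-1e3*0-np.where((X>x0)&(X<x1)&(Z>z0)&(Z<z1),np.minimum(np.minimum(X-x0,x1-X),np.minimum(Z-z0,z1-Z)),0)
    return min(d(0,6,-200,0).min(),d(0,6,14,66).min(),d(20,30,-50,70).min(),d(0,26,-200,-8).min(),d(0,26,33,66).min())
xs=np.arange(-30,2.1,.5); zs=np.arange(-15,16,.5); ths=np.arange(0,61,3)
G=np.zeros((len(ths),len(xs),len(zs)))
for i,t in enumerate(np.radians(ths)):
    q=np.c_[pts[:,0]*np.cos(t)+pts[:,1]*np.sin(t),-pts[:,0]*np.sin(t)+pts[:,1]*np.cos(t)]
    for j,x in enumerate(xs):
        for k,z in enumerate(zs): G[i,j,k]=clear(q[:,0]+x,q[:,1]+z)
np.save("G.npy",G)
goal=(0,np.argmin(abs(xs+1)),np.argmin(abs(zs-2)))
for c in np.arange(2.5,-.1,-.25):
    L,_=label(G>=c,np.ones((3,3,3))); 
    if L[goal]==0: print(c,"goal blocked",G[goal]); continue
    m=L==L[goal]; i=[int(ths[a]) for a in range(len(ths)) if m[a,5].any()]
    print(c,"reach-out tilts",i)
    if m[:,5].any():
        for a in range(len(ths)):
            w=np.argwhere(m[a]); 
            if len(w): 
                g=np.where(m[a],G[a],-9); b=np.unravel_index(g.argmax(),g.shape)
                print(ths[a],"x",xs[w[:,0].min()],xs[w[:,0].max()],"best",xs[b[0]],zs[b[1]],g.max().round(2))
        break
E
python3 p2.py
```

```text
cam in tool [ 0.08   0.001 -0.128] [[ 0.   -0.95 -0.31]
 [ 1.    0.    0.  ]
 [-0.   -0.31  0.95]]
[[ 0.97  0.24 -0.  ]
 [ 0.24 -0.97  0.  ]
 [ 0.   -0.   -1.  ]] [[282.68136838   0.         256.25671238]
 [  0.         282.68136838 192.62801784]
 [  0.           0.           1.        ]]
flip -1 rot/row [-0.0075  0.4362  0.0115] total deg 60.0
then shift/row (rot first) [ 0.01807 -0.04778  0.01686]  (shift first) [ 0.02512 -0.04703 -0.00713] dist 0.8607
2.5 goal blocked 1.0
2.25 goal blocked 1.0
2.0 goal blocked 1.0
1.75 goal blocked 1.0
1.5 goal blocked 1.0
1.25 goal blocked 1.0
1.0 reach-out tilts [0, 3, 6, 9, 12, 15, 18, 21, 24, 27, 30, 33, 36, 39, 42, 45, 48, 51, 54, 57, 60]
0 x -30.0 -1.0 best -30.0 -15.0 17.5
3 x -30.0 -1.0 best -30.0 -9.5 16.97
6 x -30.0 -0.5 best -30.0 -10.0 16.29
9 x -30.0 0.0 best -30.0 -9.5 15.6
12 x -30.0 0.5 best -30.0 -9.0 14.89
15 x -30.0 1.0 best -30.0 -8.5 14.27
18 x -30.0 0.5 best -30.0 -8.0 13.56
21 x -30.0 0.0 best -30.0 -7.0 13.0
24 x -30.0 -1.0 best -30.0 -6.0 12.47
27 x -30.0 -1.5 best -30.0 -5.0 11.95
30 x -30.0 -2.0 best -30.0 -4.0 11.49
33 x -30.0 -2.5 best -30.0 -3.0 11.03
36 x -30.0 -3.0 best -30.0 -2.0 10.6
39 x -30.0 -3.5 best -30.0 -0.5 10.29
42 x -30.0 -4.0 best -30.0 0.5 10.13
45 x -30.0 -4.0 best -30.0 1.5 9.78
48 x -30.0 -4.5 best -30.0 3.0 9.66
51 x -30.0 -4.5 best -30.0 4.0 9.52
54 x -30.0 -5.0 best -30.0 5.0 9.27
57 x -30.0 -5.0 best -30.0 6.5 9.25
60 x -30.0 -5.0 best -30.0 7.5 9.23
```

```bash
cat > p3.py <<'E'
import numpy as np,heapq
G=np.load("G.npy");xs=np.arange(-30,2.1,.5); zs=np.arange(-15,16,.5); ths=np.arange(0,61,3)
g=(0,int(np.argmin(abs(xs+1))),int(np.argmin(abs(zs-2))))
D={g:0};pr={};h=[(0,g)];seen=set()
while h:
    d,n=heapq.heappop(h)
    if n in seen: continue
    seen.add(n)
    if n[1]==0: break
    for a in(-1,0,1):
        for b in(-1,0,1):
            for c in(-1,0,1):
                m=(n[0]+a,n[1]+b,n[2]+c)
                if (a,b,c)==(0,0,0) or not(0<=m[0]<len(ths) and 0<=m[1]<len(xs) and 0<=m[2]<len(zs)): continue
                if G[m]<.9: continue
                e=d+(abs(a)+abs(b)+abs(c))**.5/min(G[m],5)**3
                if e<D.get(m,1e9): D[m]=e;pr[m]=n;heapq.heappush(h,(e,m))
while True:
    print(ths[n[0]],xs[n[1]],zs[n[2]],G[n].round(2),end=" | ")
    if n==g: break
    n=pr[n]
E
python3 p3.py
python3 - <<'E'
from h import *
L=lean(BYAW,50); bx=np.array([np.cos(BYAW),np.sin(BYAW),0])
g=BIN+.014*bx+[0,0,.044]+.005*L[:,2]; print("grasp",g)
plan(g-.09*L[:,2],L,10,11,-1)
E
```

```text
60 -30.0 7.0 8.91 | 60 -29.5 7.0 8.56 | 60 -29.0 7.0 8.22 | 60 -28.5 7.0 7.9 | 60 -28.0 7.0 7.6 | 60 -27.5 7.0 7.32 | 60 -27.0 7.0 6.96 | 60 -26.5 7.0 6.58 | 60 -26.0 7.0 6.22 | 60 -25.5 7.0 5.87 | 60 -25.0 7.0 5.55 | 60 -24.5 7.0 5.25 | 60 -24.0 7.0 4.99 | 60 -23.5 7.0 4.77 | 60 -23.0 7.0 4.59 | 60 -22.5 7.0 4.46 | 60 -22.0 7.0 4.38 | 60 -21.5 7.0 4.31 | 60 -21.0 7.0 4.08 | 60 -20.5 7.5 3.86 | 60 -20.0 7.5 3.86 | 60 -19.5 7.5 3.75 | 60 -19.0 7.5 3.51 | 60 -18.5 8.0 3.36 | 60 -18.0 8.0 3.36 | 60 -17.5 8.0 3.19 | 60 -17.0 8.5 2.86 | 60 -16.5 8.5 2.86 | 60 -16.0 8.5 2.86 | 60 -15.5 8.5 2.63 | 60 -15.0 9.0 2.43 | 60 -14.5 9.0 2.58 | 60 -14.0 9.5 2.44 | 60 -13.5 9.5 2.49 | 60 -13.0 10.0 2.49 | 60 -12.5 10.0 2.41 | 60 -12.0 10.5 2.54 | 60 -11.5 11.0 2.39 | 60 -11.0 11.0 2.53 | 60 -10.5 11.5 2.43 | 60 -10.0 11.5 2.46 | 60 -9.5 12.0 2.49 | 60 -9.0 12.0 2.39 | 60 -8.5 12.5 2.55 | 60 -8.0 12.5 2.33 | 57 -7.5 12.5 2.13 | 54 -7.0 12.5 2.07 | 51 -6.5 12.0 2.23 | 48 -6.0 11.5 2.14 | 45 -6.0 11.0 2.14 | 42 -5.5 10.5 2.14 | 39 -5.0 10.0 2.13 | 36 -4.5 9.5 2.15 | 33 -4.0 9.0 2.24 | 30 -3.5 8.5 2.53 | 27 -3.5 8.0 2.76 | 24 -3.0 7.5 2.92 | 21 -2.5 7.0 3.07 | 18 -2.0 6.5 3.21 | 18 -2.0 6.0 3.24 | 15 -2.0 5.5 2.98 | 15 -2.0 5.0 2.77 | 12 -2.0 4.5 2.69 | 9 -2.0 4.0 2.18 | 9 -2.0 3.5 2.21 | 6 -1.5 3.0 1.81 | 3 -1.5 2.5 1.64 | 0 -1.0 2.0 1.0 | grasp [ 0.55483341 -0.30433795  0.04078606]
flip -1 rot/row [-0.3521  0.6687  0.7517] total deg 73.3
then shift/row (rot first) [-0.01022 -0.05628  0.01361]  (shift first) [ 0.04851 -0.02876  0.01665] dist 0.5175
```

```bash
python3 -m pendant '[[[0,0,0,-0.352,0.669,0.752,1],[0,0,0,-0.352,0.669,0.752,1],[0,0,0,-0.352,0.669,0.752,1],[0,0,0,-0.352,0.669,0.752,1],[0,0,0,-0.352,0.669,0.752,1],[0,0,0,-0.352,0.669,0.752,1],[0,0,0,-0.352,0.669,0.752,1],[0,0,0,-0.352,0.669,0.752,1],[0,0,0,-0.352,0.669,0.752,1],[0,0,0,-0.352,0.669,0.752,1]]]' 90
sed -i 's/if G\[m\]<.9/if m[0]>LIM or G[m]<.9/; s/^print//' p3.py
for l in 11 12 13 15; do (echo "LIM=$l"; cat p3.py) | python3 - | tr '|' '\n' | awk -v l=$l '{if($2>-22&&$2<-2&&(m==""||$4<m)){m=$4;s=$0}}END{print l*3,s}'; done
python3 - <<'E'
from h import *
L=lean(BYAW,50); bx=np.array([np.cos(BYAW),np.sin(BYAW),0])
g=BIN+.014*bx+[0,0,.044]+.005*L[:,2]
plan(g-.09*L[:,2],L,1,11,-1); print(monitor.sense()["q"].round(2))
E
```

```text
t: 1.15
tcp_pos: [0.1484, -0.6071, 0.2455]
tool_rot: [0.846, -0.324, 0.396, 0.152]
force: [1.1, 0.4, 0.2]
finger_gap: 1.002
gripper_force: 0.0
33 33 -7.0 8.0 0.91 
36 33 -7.0 8.0 0.91 
39 33 -7.0 8.0 0.91 
45 39 -7.5 9.5 0.93 
flip -1 rot/row [ 0.0312 -0.0343 -0.0257] total deg 0.4
then shift/row (rot first) [-0.0103  -0.05639  0.01368]  (shift first) [-0.01053 -0.05641  0.01343] dist 0.5186
[-1.84  0.48  1.93  1.33  0.79 -0.57]
```

```bash
python3 -m pendant '[[[-0.0103,-0.0564,0.0137,0,0,0,1],[-0.0103,-0.0564,0.0137,0,0,0,1],[-0.0103,-0.0564,0.0137,0,0,0,1],[-0.0103,-0.0564,0.0137,0,0,0,1],[-0.0103,-0.0564,0.0137,0,0,0,1],[-0.0103,-0.0564,0.0137,0,0,0,1],[-0.0103,-0.0564,0.0137,0,0,0,1],[-0.0103,-0.0564,0.0137,0,0,0,1],[-0.0103,-0.0564,0.0137,0,0,0,1],[-0.0103,-0.0564,0.0137,0,0,0,1],[-0.0103,-0.0564,0.0137,0,0,0,1],[0,0,0,0,0,0,1],[0,0,0,0,0,0,1]]]'
cat > p4.py <<'E'
import numpy as np
from scipy.ndimage import label
G=np.load("G.npy");xs=np.arange(-30,2.1,.5); zs=np.arange(-15,16,.5); ths=np.arange(0,61,3)
g=(6,int(np.argmin(abs(xs+2))),int(np.argmin(abs(zs-6.5))))
for l in range(6,21):
    for c in np.arange(2.5,0,-.1):
        L,_=label(G[:l+1]>=c,np.ones((3,3,3)))
        if L[g] and (L[:,0]==L[g]).any(): print(ths[l],c.round(1),end="; "); break
E
python3 p4.py
python3 - <<'E'
from h import *
L=lean(BYAW,50); bx=np.array([np.cos(BYAW),np.sin(BYAW),0])
g=BIN+.014*bx+[0,0,.044]+.005*L[:,2]
plan(g-.09*L[:,2],L,1,1,-1); print(monitor.sense()["q"].round(2))
s,P=snap("wrist"); cv2.imwrite("pics/w1.png",s["pixels"][:,:,::-1])
# refine bin pose
m=(P[...,2]>.082)&(P[...,2]<.1)&(np.abs(P[...,0]-.59)<.06)&(np.abs(P[...,1]+.336)<.06); Q=P[m]
r=cv2.minAreaRect((Q[:,:2]*1000).astype(np.float32)); print(len(Q),r)
E
```

```text
t: 2.45
tcp_pos: [0.5057, -0.2565, 0.0976]
tool_rot: [0.848, -0.32, 0.396, 0.15]
force: [0.0, -0.1, 0.3]
finger_gap: 1.002
gripper_force: 0.0
42 0.3; 45 0.7; 48 1.0; 51 1.3; 54 1.7; 57 2.0; 60 2.1; flip -1 rot/row [-0.0265 -0.0102  0.0304] total deg 0.3
then shift/row (rot first) [ 0.0006   0.00394 -0.00128]  (shift first) [ 0.00059  0.00394 -0.00129] dist 0.0033
[-0.63  0.81  2.25  3.24  0.8  -1.58]
1030 ((590.8418579101562, -335.9049072265625), (63.91999816894531, 5.022107124328613), 48.70626449584961)
```

View pics/w1.png

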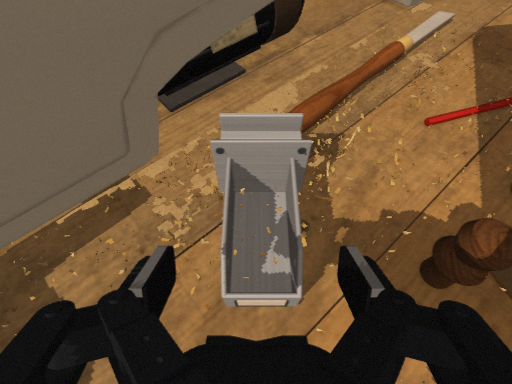

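The wrist view shows the bin from behind its front: tongue at (260,125), front edge at (260,300), centred between the fingers at x about 155 and 375. The wide gap confirms the bin pose.

```bash
sed -i 's/BYAW=np.radians(-41.6)/BYAW=np.radians(-41.3)/' h.py
python3 - <<'E'
from h import *
bx=np.array([np.cos(BYAW),np.sin(BYAW),0])
S=np.vstack([np.load(n+".npz")["P"].reshape(-1,3) for n in("top","scene")])
S=S[(S[:,2]>.015)&(S[:,2]<.2)&(S[:,0]<.62)&(S[:,0]>.33)&(S[:,1]<.0)&(S[:,1]>-.45)]
for phi in (54,58):
    L=lean(BYAW,phi); g=BIN+.004*bx+[0,0,.044]+.005*L[:,2]
    for d in (.08,0):
        q=(S-(g-d*L[:,2]))@L; q[:,0]*=-1;   # flip
        m=(q[:,2]<-.045)&(q[:,2]>-.35)
        e=np.maximum(np.abs(q[:,0])-.045,np.abs(q[:,1])-.048)
        i=np.argmin(np.where(m,e,9)); print(phi,d,"min excess",e[i].round(3),q[i].round(3),S[i].round(3))
    plan(g,L,1,1,-1)
    plan(g-.07*L[:,2],L,1,1,-1)
E
```

```text
54 0.08 min excess 0.027 [-0.072  0.035 -0.047] [ 0.462 -0.176  0.057]
54 0 min excess -0.021 [-0.024  0.025 -0.046] [ 0.525 -0.245  0.049]
flip -1 rot/row [ 0.0311  0.5697 -0.0165] total deg 3.9
then shift/row (rot first) [-0.01465  0.00171  0.10081]  (shift first) [-0.00773  0.00135  0.10158] dist 0.0815
flip -1 rot/row [ 0.0311  0.5697 -0.0165] total deg 3.9
then shift/row (rot first) [-0.01465  0.00171  0.01331]  (shift first) [-0.01371  0.00169  0.01429] dist 0.0159
58 0.08 min excess 0.018 [-0.063  0.036 -0.046] [ 0.466 -0.179  0.054]
58 0 min excess -0.023 [-0.021  0.025 -0.048] [ 0.525 -0.245  0.049]
flip -1 rot/row [ 0.0317  1.1514 -0.0154] total deg 7.9
then shift/row (rot first) [-0.02121  0.00171  0.09956]  (shift first) [-0.0073   0.00135  0.10154] dist 0.0814
flip -1 rot/row [ 0.0317  1.1514 -0.0154] total deg 7.9
then shift/row (rot first) [-0.02121  0.00171  0.01206]  (shift first) [-0.01935  0.0017   0.01487] dist 0.0196
```

```bash
python3 -m pendant '[[[0,0,0,0.016,0.5,0,1],[0,0,0,0.016,0.5,0,1],[-0.0196,0.0017,0,0,0,0,1],[0,0,0.025,0,0,0,1],[0,0,0.025,0,0,0,1],[0,0,0.025,0,0,0,1],[0,0,0.025,0,0,0,1],[0,0,0,0,0,0,1],[0,0,0,0,0,0,1]]]'
python3 - <<'E'
from h import *
bx=np.array([np.cos(BYAW),np.sin(BYAW),0])
L=lean(BYAW,57); g=BIN+.004*bx+[0,0,.044]+.005*L[:,2]
plan(g,L,1,1,-1)
E
```

```text
t: 3.4
tcp_pos: [0.5456, -0.3004, 0.0416]
tool_rot: [0.821, -0.313, 0.446, 0.169]
force: [0.2, 0.1, 0.4]
finger_gap: 1.004
gripper_force: 0.0
flip -1 rot/row [ 0.0381  0.0084 -0.0396] total deg 0.4
then shift/row (rot first) [-0.00041 -0.00404  0.00021]  (shift first) [-0.00043 -0.00404  0.00019] dist 0.0033
```

```bash
python3 -m pendant '[[[0,0,0,0,0,0,0.7],[0,0,0,0,0,0,0],[0,0,0,0,0,0,0],[0,0,0,0,0,0,0],[0,0,0,0,0,0,0],[0,0,0,0,0,0,0],[0,0,0,0,0,0,0]]]' 90
```

```text
t: 4.1
tcp_pos: [0.5466, -0.298, 0.0419]
tool_rot: [0.822, -0.312, 0.446, 0.168]
force: [-4.1, 1.9, 5.2]
finger_gap: 0.64
gripper_force: 94.0
```

```bash
python3 -m pendant '[[[0.0105,0,-0.0068,0,0,0,0],[0.042,0,-0.0272,0,0,0,0],[0.042,0,-0.0272,0,0,0,0],[0.042,0,-0.0272,0,0,0,0],[0.042,0,-0.0272,0,0,0,0],[0.042,0,-0.0272,0,0,0,0],[0.042,0,-0.0272,0,0,0,0],[0,0,0,0.7225,0,-0.469,0],[0,0,0,0.7225,0,-0.469,0],[0,0,0,0.7225,0,-0.469,0],[0,0,0,0.7225,0,-0.469,0],[0,0,0,0.7225,0,-0.469,0],[0,0,0,0.7225,0,-0.469,0],[0,0,0,0.7225,0,-0.469,0],[0,0,0,0.7225,0,-0.469,0],[0,0,0,0.7225,0,-0.469,0]]]'
python3 - <<'E'
from h import *
px=np.array([np.cos(PYAW),np.sin(PYAW),0]);py=np.array([-px[1],px[0],0])
L=lean(PYAW,57)
# bin target: neck at panel x=-13-0.11, y=100, z=0.26 ; grasp = neck + (-51,-28)
t=PAN+px*(-.013-.11-.051)+py*.095+[0,0,.26-.028]+.005*L[:,2]
print(t,monitor.sense()["q"].round(2),monitor.sense()["force"])
plan(t,L,1,13,-1)
E
```

```text
t: 5.7
tcp_pos: [0.55, -0.3036, 0.2964]
tool_rot: [0.875, 0.001, 0.483, 0.01]
force: [0.1, 0.5, -2.9]
finger_gap: 0.646
gripper_force: 94.7
[0.43265242 0.28541923 0.2292768 ] [-1.03  0.41  1.99  1.53  0.8  -0.67] [ 0.12737779  0.47947802 -2.88016706]
flip -1 rot/row [ 1.6092 -0.0981 -0.8483] total deg 12.5
then shift/row (rot first) [-0.00501 -0.05775  0.00413]  (shift first) [-0.01084 -0.05665 -0.00705] dist 0.6043
```

```bash
python3 -m pendant '[[[0,0,0,0.536,-0.033,-0.283,0],[0,0,0,0.536,-0.033,-0.283,0],[0,0,0,0.536,-0.033,-0.283,0],[0,-0.05775,0,0,0,0,0],[0,-0.05775,0,0,0,0,0],[0,-0.05775,0,0,0,0,0],[0,-0.05775,0,0,0,0,0],[0,-0.05775,0,0,0,0,0],[0,-0.05775,0,0,0,0,0],[0,-0.05775,0,0,0,0,0],[0,-0.05775,0,0,0,0,0],[0,-0.05775,0,0,0,0,0],[0,-0.05775,0,0,0,0,0],[0,-0.05775,0,0,0,0,0],[0,-0.05775,0,0,0,0,0],[0,-0.05775,0,0,0,0,0],[0,0,0,0,0,0,0],[0,0,0,0,0,0,0]]]'
python3 - <<'E'
from h import *
px=np.array([np.cos(PYAW),np.sin(PYAW),0]);py=np.array([-px[1],px[0],0])
L=lean(PYAW,57)
t=PAN+px*(-.013-.11-.051)+py*.095+[0,0,.26-.028]+.005*L[:,2]
print(monitor.sense()["q"].round(2))
plan(t,L,1,3,-1)
s,P=snap("wrist"); cv2.imwrite("pics/w2.png",s["pixels"][:,:,::-1]); np.savez("w2.npz",P=P,pix=s["pixels"])
E
```

```text
t: 7.5
tcp_pos: [0.4483, 0.2178, 0.2993]
tool_rot: [0.87, 0.092, 0.482, -0.045]
force: [-0.1, 0.1, -3.6]
finger_gap: 0.642
gripper_force: 96.3
[ 0.26  0.25  2.35  3.25  0.47 -1.65]
flip -1 rot/row [ 0.0767 -0.1334  0.0429] total deg 1.1
then shift/row (rot first) [-0.02476 -0.0289   0.01544]  (shift first) [-0.02485 -0.02917  0.01477] dist 0.0986
```

View pics/w2.png

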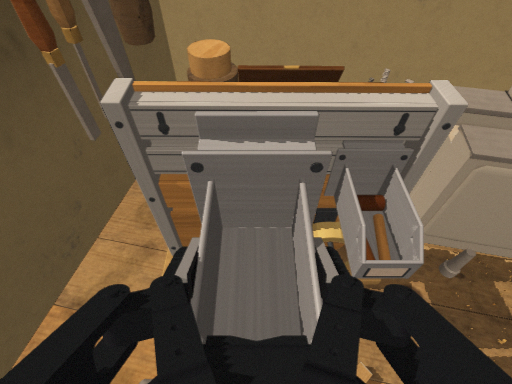

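The held bin sits level in front of the panel: tongue top edge at row 113, columns 197-317; plate top edge at row 152, columns 183-330. The groove shows as the dark band near row 140 left of the bin, at x 150-195. The left end strip runs from (120,100) to (175,245), and the rail clamps are at (163,122) and (402,122).

```bash
cat >> h.py <<'E'
px=np.array([np.cos(PYAW),np.sin(PYAW),0]);py=np.array([-px[1],px[0],0]);W=np.c_[px,py,[0,0,1]]
def pan(P): return (P-PAN)@W
E
python3 - <<'E'
from h import *
D=np.load("w2.npz");P=pan(D["P"])*1000
for u in (172,180,325,420):
    print(u,[(v,*P[v,u].round(0).astype(int)) for v in range(98,190 if u<200 else 165,3)])
for v in (115,122,200):
    print("row",v,[(u,*P[v,u].round(0).astype(int)) for u in range(112,190,5)])
# face plane fit on upper rail
m=(P[...,2]>245)&(P[...,2]<285)&(abs(P[...,0]+13)<7)&(abs(P[...,1])<135); Q=P[m]
c=np.polyfit(Q[:,1],Q[:,0],1); print("face x=",c,len(Q),np.std(Q[:,0]-np.polyval(c,Q[:,1])))
E
```

```text
172 [(98, np.int64(1), np.int64(102), np.int64(289)), (101, np.int64(-3), np.int64(101), np.int64(289)), (104, np.int64(-8), np.int64(100), np.int64(288)), (107, np.int64(-11), np.int64(100), np.int64(287)), (110, np.int64(-9), np.int64(101), np.int64(283)), (113, np.int64(-9), np.int64(102), np.int64(280)), (116, np.int64(-9), np.int64(103), np.int64(276)), (119, np.int64(-10), np.int64(103), np.int64(273)), (122, np.int64(-10), np.int64(104), np.int64(271)), (125, np.int64(-10), np.int64(104), np.int64(267)), (128, np.int64(-9), np.int64(105), np.int64(263)), (131, np.int64(-10), np.int64(106), np.int64(259)), (134, np.int64(-9), np.int64(107), np.int64(255)), (137, np.int64(-10), np.int64(108), np.int64(252)), (140, np.int64(10), np.int64(116), np.int64(232)), (143, np.int64(10), np.int64(117), np.int64(227)), (146, np.int64(6), np.int64(116), np.int64(227)), (149, np.int64(-9), np.int64(112), np.int64(235)), (152, np.int64(-9), np.int64(112), np.int64(231)), (155, np.int64(-10), np.int64(113), np.int64(228)), (158, np.int64(-10), np.int64(114), np.int64(223)), (161, np.int64(-9),
[... 6507 characters left out ...]
t64(1)), (137, np.int64(110), np.int64(253), np.int64(-1)), (142, np.int64(110), np.int64(244), np.int64(-1)), (147, np.int64(-19), np.int64(156), np.int64(162)), (152, np.int64(-21), np.int64(149), np.int64(164)), (157, np.int64(-20), np.int64(144), np.int64(163)), (162, np.int64(-14), np.int64(140), np.int64(156)), (167, np.int64(-9), np.int64(137), np.int64(149)), (172, np.int64(-9), np.int64(130), np.int64(150)), (177, np.int64(-9), np.int64(124), np.int64(149)), (182, np.int64(-9), np.int64(117), np.int64(150)), (187, np.int64(-10), np.int64(111), np.int64(150))]
face x= [-1.41352098e-03 -9.65672688e+00] 5061 0.7254365922187592<stdin>:4: RuntimeWarning: invalid value encountered in cast
```

Run:
```python
from h import *
D=np.load("w2.npz");Pw=D["P"];P=pan(Pw)*1000
def plane(Q):
    c=np.median(Q,0); Q=Q[np.linalg.norm(Q-c,axis=1)<80]; 
    for _ in range(3):
        c=Q.mean(0); n=np.linalg.svd(Q-c)[2][2]; r=(Q-c)@n; Q=Q[abs(r)<max(2*r.std(),.3)]
    return n*np.sign(n[0] if abs(n[0])>.5 else n[2]),c,r.std()
n,c,e=plane(P[165:212,225:295].reshape(-1,3)); print("plate front",n,c,e,"pitch deg",np.degrees(np.arctan2(n[2],n[0])),"yaw",np.degrees(np.arctan2(n[1],n[0])))
n,c,e=plane(P[120:140,205:310].reshape(-1,3)); print("tongue front",n,c,e,"pitch",np.degrees(np.arctan2(n[2],n[0])))
n,c,e=plane(P[235:325,225:290].reshape(-1,3)); print("floor",n,c,e,"pitch",np.degrees(np.arctan2(-n[0],n[2])))
for v in (155,158): 
    u=np.where(abs(P[v,:,2]-330)<8)[0]; print(v,u.min(),u.max(),P[v,u.min()],P[v,u.max()])
for u in (215,250,300): print(u,[(v,P[v,u].round(1).tolist()) for v in (111,113,115,150,152,153,154)])
print("tcp pan",pan(monitor.sense()["tcp_pos"])*1000)
for u in (165,180,188): print([(v,P[v,u].round(1).tolist()) for v in range(136,151)])
```

```text
plate front [0. 0. 1.] [nan nan nan] nan pitch deg 90.0 yaw 0.0
tongue front [0. 0. 1.] [nan nan nan] nan pitch 90.0
floor [0. 0. 1.] [nan nan nan] nan pitch -0.0
155 182 331 [-123.42139228   63.82246636  332.17595956] [-122.89796308  -15.4296567   332.14342605]
158 183 330 [-123.86234523   63.5523521   330.42925201] [-123.98921427  -14.95016784  330.98449072]
215 [(111, [-109.8, 45.7, 350.2]), (113, [-111.1, 45.7, 349.8]), (115, [-112.5, 45.6, 349.6]), (150, [-120.3, 46.6, 333.0]), (152, [-122.5, 46.3, 333.6]), (153, [-123.8, 46.1, 334.1]), (154, [-123.3, 46.3, 332.9])]
250 [(111, [-111.0, 27.8, 351.0]), (113, [-111.3, 27.8, 350.1]), (115, [-110.8, 27.8, 348.6]), (150, [-121.4, 27.8, 334.1]), (152, [-123.0, 27.8, 334.1]), (153, [-123.2, 27.8, 333.6]), (154, [-123.3, 27.8, 333.0])]
300 [(111, [-110.6, 2.3, 351.0]), (113, [-111.1, 2.2, 350.1]), (115, [-111.8, 2.2, 349.4]), (150, [-121.1, 1.2, 334.0]), (152, [-123.4, 1.5, 334.6]), (153, [-123.4, 1.4, 333.9]), (154, [-123.8, 1.4, 333.6])]
tcp pan [-168.12660028   24.43138956  299.43834541]
[(136, [-9.3, 114.7, 252.9]), (137, [-9.3, 115.
[... 756 characters left out ...]
]), (149, [-7.5, 103.7, 234.1]), (150, [-8.9, 103.4, 234.0])]
[(136, [-8.4, 91.9, 252.3]), (137, [-9.6, 91.8, 252.0]), (138, [-9.4, 92.1, 250.5]), (139, [-8.5, 92.5, 248.5]), (140, [9.7, 98.2, 232.1]), (141, [10.3, 98.6, 230.2]), (142, [9.6, 98.6, 229.4]), (143, [9.5, 98.8, 228.1]), (144, [9.5, 99.1, 226.6]), (145, [7.5, 98.7, 226.9]), (146, [6.1, 98.6, 226.6]), (147, [-5.0, 95.5, 234.9]), (148, [-6.2, 95.4, 234.4]), (149, [-7.6, 95.2, 234.3]), (150, [-121.1, 60.7, 333.7])]<stdin>:6: RuntimeWarning: Mean of empty slice.
  ret = um.true_divide(
  ret = _var(a, axis=axis, dtype=dtype, out=out, ddof=ddof,
  arrmean = um.true_divide(arrmean, div, out=arrmean,
  ret = ret.dtype.type(ret / rcount)
```

```bash
cat >> h.py <<'E'
LV=57.0; FX,EZ=-.0097,.2350; YAW2=PYAW+.0014
try: DN=np.load("dn.npy")
except Exception: DN=None
def state():
    s=monitor.sense(); Rt=R.from_quat(s["tool_rot"]); M=Rt.as_matrix()
    n=pan(s["tcp_pos"]+M@DN)*1000-[FX*1000,0,EZ*1000]
    rel=R.from_matrix((lean(YAW2,LV)*np.array([-1,-1,1])).T@M).as_rotvec()
    th=LV-np.degrees(np.arctan2(np.hypot(*M[:2,2]),-M[2,2])*np.sign(M[:2,2]@px[:2]))
    return s,M,n,th
def go(*wps):  # (theta,x,y,z mm,rows) each relative: face, panel y, edge
    s,M,n,th=state(); print("now th %.2f neck %s t %.1f F %s grip %.0f q %s"%(th,n.round(1),s["t"],s["force"].round(1),s["gripper_force"],s["q"].round(2)))
    cur=R.from_matrix(M); p=s["tcp_pos"]; a=np.r_[th,n]; tot=0
    for w in wps:
        b=np.array(w[:4],float); N=w[4]; rows=[]
        for k in range(1,N+1):
            c=a+(b-a)*k/N
            Rn=R.from_matrix(lean(YAW2,LV-c[0])*np.array([-1,-1,1]))
            if k<N or True:
                f=1/(N-k+1); rv=(cur.inv()*Rn).as_rotvec()
            pn=PAN+W@(c[1:]/1000+[FX,0,EZ])-Rn.apply(DN)
            sh=cur.inv().apply(pn-p)/.8; rows.append(np.r_[sh.round(4),(rv/.12).round(3)]); cur=Rn;p=pn
        rows=np.array(rows); tot+=N
        print(w,"first",rows[0].tolist(),"rest mean",rows[1:].mean(0).round(4).tolist() if N>1 else "","spread",np.ptp(rows[1:],axis=0).max().round(4) if N>2 else "")
        a=b
E
python3 - <<'E'
from h import *
s=monitor.sense(); M=R.from_quat(s["tool_rot"]).as_matrix()
n=PAN+W@np.array([-.1200,.0244,.3301]); DN=M.T@(n-s["tcp_pos"]); DN[1]=0; np.save("dn.npy",DN); print(DN)
import h; h.DN=DN
go((0,-100,97,60,5),(60,-100,97,30,13))
E
```

```text
[0.05152639 0.         0.02452219]
now th -0.96 neck [-110.3   24.4   95.1] t 7.5 F [ 0.3 -0.7 -3.9] grip 96 q [ 0.25  0.25  2.35  3.25  0.47 -1.65]
(0, -100, 97, 60, 5) first [-0.0059, -0.0181, 0.0064, 0.104, -0.027, 0.027] rest mean [-0.0059, -0.0182, 0.0067, 0.0, -0.028, 0.0] spread 0.0
(60, -100, 97, 30, 13) first [0.0003, -0.0, -0.0035, 0.0, -0.671, 0.0] rest mean [0.0014, 0.0, -0.0026, 0.0, -0.671, 0.0] spread 0.0022
```

```bash
python3 -m pendant '[[[-0.0059,-0.0181,0.0064,0.104,-0.027,0.027,0],[-0.0059,-0.0182,0.0067,0,-0.028,0,0],[-0.0059,-0.0182,0.0067,0,-0.028,0,0],[-0.0059,-0.0182,0.0067,0,-0.028,0,0],[-0.0059,-0.0182,0.0067,0,-0.028,0,0],[0.0014,0,-0.0026,0,-0.671,0,0],[0.0014,0,-0.0026,0,-0.671,0,0],[0.0014,0,-0.0026,0,-0.671,0,0],[0.0014,0,-0.0026,0,-0.671,0,0],[0.0014,0,-0.0026,0,-0.671,0,0],[0.0014,0,-0.0026,0,-0.671,0,0],[0.0014,0,-0.0026,0,-0.671,0,0],[0.0014,0,-0.0026,0,-0.671,0,0],[0.0014,0,-0.0026,0,-0.671,0,0],[0.0014,0,-0.0026,0,-0.671,0,0],[0.0014,0,-0.0026,0,-0.671,0,0],[0.0014,0,-0.0026,0,-0.671,0,0],[0.0014,0,-0.0026,0,-0.671,0,0],[0,0,0,0,0,0,0]]]'
python3 - <<'E'
from h import *
s,P=snap("wrist"); cv2.imwrite("pics/w3.png",s["pixels"][:,:,::-1]); np.savez("w3.npz",P=P)
go((60,-40,97,7,5))
E
```

```text
t: 9.45
tcp_pos: [0.364, 0.2369, 0.0937]
tool_rot: [0.983, 0.086, 0.155, -0.035]
force: [-0.2, 0.5, -3.4]
finger_gap: 0.641
gripper_force: 95.8
now th 38.48 neck [-179.8   60.9 -147.3] t 9.5 F [ 0.1 -0.2 -3.7] grip 96 q [ 0.32  0.57  2.25  4.57  0.   -2.85]
(60, -40, 97, 7, 5) first [0.0474, -0.0102, -0.0299, -0.272, -0.608, -0.33] rest mean [0.0422, -0.009, -0.0381, 0.0, -0.626, 0.0] spread 0.0089
```

View pics/w3.png

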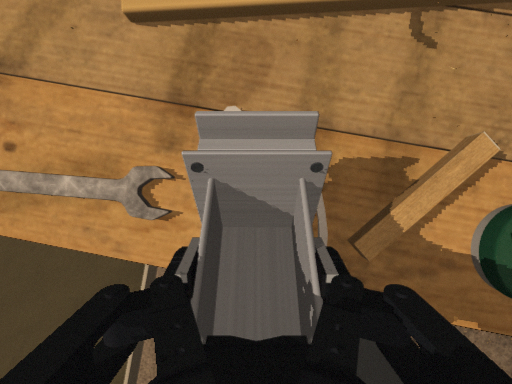

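The bin is still held firmly, but the wrist ran into its joint limits (j4 4.57, j5 0, j6 -2.85). The view shows the bench with the spanner at (90,190) and maple at (430,195), so the arm sits low. Before moving again I'll fit the arm's kinematics to find a grasp lean whose whole insertion path is reachable.

```bash
cat > kin.py <<'E'
import numpy as np
from scipy.optimize import least_squares
from scipy.spatial.transform import Rotation as R
LIM=np.array([[-3.08,3.08],[-.75,2.2],[.22,2.44],[-1.43,4.57],[0,2.65],[-2.85,2.85]])
def fk(q,k):
    h,a1,a2,a3,Lt,e3=k
    A=R.from_euler('z',q[0]); B=A*R.from_euler('y',q[1]); C=B*R.from_euler('y',q[2])
    p=np.array([0,0,h])+A.apply([a1,0,0])+B.apply([0,0,a2])+C.apply([e3,0,a3])
    T=C*R.from_euler('z',q[3])*R.from_euler('y',q[4])*R.from_euler('z',q[5])
    return p+T.apply([0,0,Lt]),T
E
cat > fit.py <<'E'
from kin import *; from h import monitor
s=monitor.sense()
data=[([-1.50849,.528345,1.433806,0,1.181372,-.178492],[.14904256,-.6063268,.24443879],[.99276,.120107,5.8e-5,-.00096]),
([-1.84,.48,1.93,1.33,.79,-.57],[.1484,-.6071,.2455],[.846,-.324,.396,.152]),
([-.63,.81,2.25,3.24,.80,-1.58],[.5057,-.2565,.0976],[.848,-.32,.396,.15]),
([-1.03,.41,1.99,1.53,.8,-.67],[.55,-.3036,.2964],[.875,.001,.483,.01]),
([.255,.25,2.35,3.25,.47,-1.65],[.4483,.2178,.2993],[.87,.092,.482,-.045]),
(s["q"],s["tcp_pos"],s["tool_rot"])]
f=lambda k:np.concatenate([fk(q,k)[0]-p for q,p,_ in data])
r=least_squares(f,[.3,0,.4,.4,.2,0]); print(r.x.round(4)); print((f(r.x)*1000).round(1).reshape(-1,3).tolist())
for q,p,o in data:
    d=(fk(q,r.x)[1].inv()*R.from_quat(o)); print(d.as_rotvec().round(3),end=" ")
np.save("k.npy",r.x)
E
python3 fit.py
```

```text
[ 0.3653 -0.0909  0.6663  0.4674  0.3898  0.1594]
[[-110.7, -8.0, -19.2], [-34.0, 10.7, 8.2], [-61.0, -101.7, 0.3], [-28.5, -22.3, 19.7], [47.9, -108.2, 21.5], [3.1, -116.4, -30.5]]
[-0.    -0.     1.571] [ 0.003 -0.004  1.57 ] [ 0.005 -0.006  1.569] [-1.000e-03  0.000e+00  1.572e+00] [0.    0.002 1.571] [0.    0.    1.571]
```

```bash
python3 - <<'E'
s=open("kin.py").read()
s=s[:s.index("def fk")]+'''
def fk(q,k):
    h,a1,b1,a2,a3,e3,Lt,c4,c5=k
    A=R.from_euler('z',q[0]); B=A*R.from_euler('y',q[1]); C=B*R.from_euler('y',q[2]); D=C*R.from_euler('z',q[3]); E=D*R.from_euler('y',q[4])
    T=E*R.from_euler('z',q[5]+np.pi/2)
    p=np.array([0,0,h])+A.apply([a1,b1,0])+B.apply([0,0,a2])+C.apply([e3,0,a3])+D.apply([0,c4,0])+E.apply([c5,0,Lt])
    return p,T
'''
open("kin.py","w").write(s)
f=open("fit.py").read().replace("[.3,0,.4,.4,.2,0]","[.3,0,0,.4,.4,0,.2,0,0]"); open("fit.py","w").write(f)
E
python3 fit.py
```

```text
[ 2.759e-01 -1.700e-03  1.108e-01  5.875e-01  3.935e-01  1.135e-01
  2.837e-01 -3.000e-04 -6.000e-04]
[[-0.5, -0.7, 0.2], [1.4, -0.5, 1.7], [0.9, 0.0, 0.9], [-2.0, 0.3, -0.4], [0.2, -0.3, -1.3], [-0.3, 0.4, -1.1]]
[-0.  0.  0.] [-0.    -0.005 -0.001] [-0.001 -0.007 -0.002] [-0.001  0.001  0.002] [0.001 0.001 0.   ] [ 0.  0. -0.]
```

```bash
cat > ik.py <<'E'
from kin import *; from h import *
k=np.load("k.npy"); lo,hi=LIM[:,0]+.03,LIM[:,1]-.03; lo[4]=.06
def ik(p,T,q0):
    def f(q):
        a,B=fk(q,k); return np.r_[(a-p)*5,(B.inv()*T).as_rotvec()]
    r=least_squares(f,np.clip(q0,lo+1e-3,hi-1e-3),bounds=(lo,hi)); return r.x,np.abs(r.fun).max()
path=[(0,-1,2),(9,-2,4),(18,-2,6.5),(30,-3.5,8.5),(45,-6,11),(57,-8,12.5),(57,-13,9.5),(57,-22,6),(57,-60,6)]
def pose(phi,gx,gz,th,x,z,fl,y=100):
    L=lean(YAW2,phi-th); 
    t=np.radians(th); d=np.array([gx-55,gz-72.])+5*np.array([np.sin(np.radians(phi)),-np.cos(np.radians(phi))])
    d=np.array([d[0]*np.cos(t)+d[1]*np.sin(t),-d[0]*np.sin(t)+d[1]*np.cos(t)])
    p=PAN+W@(np.array([x+d[0],y,z+d[1]])/1000+[FX,0,EZ]); return p,R.from_matrix(L*np.array([fl,fl,1]))
if __name__=="__main__":
  for fl in(-1,1):
   for phi in (60,50,45,40,35,30,25):
    best={}
    for j4 in(-1.2,-.4,.5,1.5,3,4.2):
      for j6 in (-2,0,2):
        p,T=pose(phi,4,44,*path[0],fl); q,e=ik(p,T,[.4,.3,2.1,j4,.5,j6])
        if e>1e-3: continue
        tr=[q];bad=None
        for w in path[1:]:
            a,b=np.array(w),None
            p,T=pose(phi,4,44,*w,fl); q2,e=ik(p,T,tr[-1])
            if e>1e-3 or abs(q2-tr[-1]).max()>1.2: bad=w;break
            tr.append(q2)
        key=(tuple(tr[0].round(1)))
        if key not in best: best[key]=1; print(fl,phi,"start",tr[0].round(2),"end" if not bad else "BAD %s"%(bad,),tr[-1].round(2))
E
python3 ik.py
```

```text
-1 60 start [ 0.43  0.62  2.13  3.46  0.67 -1.71] BAD (18, -2, 6.5) [ 0.42  0.51  2.06  3.64  0.35 -1.91]
-1 50 start [ 0.42  0.53  2.05  3.64  0.34 -1.91] BAD (9, -2, 4) [ 0.42  0.53  2.05  3.64  0.34 -1.91]
-1 45 start [ 0.41  0.5   2.    3.94  0.2  -2.21] BAD (9, -2, 4) [ 0.41  0.5   2.    3.94  0.2  -2.21]
-1 35 start [ 0.4   0.47  1.9  -0.57  0.2   2.28] end [0.34 0.58 1.33 0.05 1.61 1.69]
-1 30 start [ 0.39  0.47  1.84 -0.28  0.32  1.99] end [0.34 0.62 1.28 0.06 1.71 1.69]
-1 25 start [ 0.38  0.47  1.78 -0.16  0.46  1.87] end [0.33 0.66 1.23 0.07 1.8  1.69]
1 60 start [0.43 0.62 2.13 3.46 0.67 1.43] BAD (18, -2, 6.5) [0.42 0.51 2.06 3.64 0.35 1.24]
1 50 start [0.42 0.53 2.05 3.64 0.34 1.24] BAD (9, -2, 4) [0.42 0.53 2.05 3.64 0.34 1.24]
1 45 start [0.41 0.5  2.   3.94 0.2  0.93] BAD (9, -2, 4) [0.41 0.5  2.   3.94 0.2  0.93]
1 35 start [ 0.4   0.47  1.9  -0.57  0.2  -0.86] end [ 0.34  0.58  1.33  0.05  1.61 -1.45]
1 30 start [ 0.39  0.47  1.84 -0.28  0.32 -1.15] end [ 0.34  0.62  1.28  0.06  1.71 -1.45]
1 25 start [ 0.38  0.47  1.78 -0.16  0.46 -1.27] end [ 0.33  0.66  1.23  0.07  1.8  -1.45]
```

```bash
cat >> ik.py <<'E'
from scipy.spatial.transform import Slerp
def rows(p1,T1,N,q0=None,start=None,show=True):
    s=monitor.sense(); p0,T0=(s["tcp_pos"],R.from_quat(s["tool_rot"])) if start is None else start
    q=np.array(s["q"] if q0 is None else q0); sl=Slerp([0,1],R.concatenate([T0,T1])); out=[];pp,TT=p0,T0;worst=0;dq=0;qs=[q]
    for i in range(1,N+1):
        p=p0+(p1-p0)*i/N; T=sl([i/N])[0]; sh=TT.inv().apply(p-pp)/.8; rv=(TT.inv()*T).as_rotvec()/.12; out.append([*sh.round(4),*rv.round(3)])
        qn,e=ik(p,T,q); worst=max(worst,e); dq=max(dq,np.abs(qn-q).max()); q=qn; pp,TT=p,T; qs.append(q)
    print("err %.4f maxstep %.2f end q"%(worst,dq),q.round(2),"j5min %.2f"%min(a[4] for a in qs))
    if show: print([[float(x) for x in o] for o in out])
    return q
E
python3 - <<'E'
from ik import *
F=np.array([-1,-1,1])
for yaw,pos in ((PYAW,[.4483,.2178,.2993]),(PYAW+.5,[.42,.2,.30]),(PYAW+.9,[.42,.2,.30]),(PYAW,[.5,.24,.2993]),(PYAW+.3,[.52,.15,.25])):
    for phi in (57,40):
        print(yaw,pos,phi,end=" "); rows(np.array(pos),R.from_matrix(lean(yaw,phi)*F),12,show=False)
# regrasp feasibility at original place with phi 34
bx=np.array([np.cos(BYAW),np.sin(BYAW),0])
L=lean(BYAW,34); g=BIN-.004*bx+[0,0,.044]+.005*L[:,2]
for pp in (g,g-.1*L[:,2],g+[0,0,.25]):
  for j4 in (-1,-.3,.5,3.3):
    q,e=ik(pp,R.from_matrix(L*F),[-.4,.6,1.9,j4,.5,1.5 if j4<2 else -1.5]); print(j4,e.round(4),q.round(2))
E
```

```text
0.20943951023931956 [0.4483, 0.2178, 0.2993] 57 err 0.0137 maxstep 1.21 end q [ 0.24  0.23  2.34  3.21  0.43 -1.62] j5min 0.00
0.20943951023931956 [0.4483, 0.2178, 0.2993] 40 err 0.0866 maxstep 0.06 end q [ 0.26  0.17  2.21  4.43  0.06 -2.82] j5min 0.00
0.7094395102393196 [0.42, 0.2, 0.3] 57 err 0.0054 maxstep 1.91 end q [-0.28  0.2   2.41  1.74  0.79 -0.93] j5min 0.00
0.7094395102393196 [0.42, 0.2, 0.3] 40 err 0.0206 maxstep 2.15 end q [-0.1   0.09  2.2   1.02  0.58 -0.04] j5min 0.00
1.1094395102393195 [0.42, 0.2, 0.3] 57 err 0.0000 maxstep 2.36 end q [-0.4   0.28  2.25  1.25  1.08 -0.85] j5min 0.00
1.1094395102393195 [0.42, 0.2, 0.3] 40 err 0.0122 maxstep 3.29 end q [-0.22  0.16  2.1   0.9   0.92 -0.35] j5min 0.00
0.20943951023931956 [0.5, 0.24, 0.2993] 57 err 0.0181 maxstep 1.20 end q [ 0.27  0.29  2.22  3.29  0.36 -1.68] j5min 0.00
0.20943951023931956 [0.5, 0.24, 0.2993] 40 err 0.1077 maxstep 0.06 end q [ 0.28  0.25  2.11  4.44  0.06 -2.82] j5min 0.00
0.5094395102393195 [0.52, 0.15, 0.25] 57 err 0.0056 maxstep 1.77 end q [-0.25  0.43  2.3   2.1   0.73 -1.15] j5min 0.00
0.5094395102393195 [0.52, 0.15, 0.25] 40 err 0.0224 maxstep 1.98 end q [-0.14  0.3   2.11  1.26  0.42 -0.18] j5min 0.00
-1 0.1299 [-0.65  0.76  1.9  -1.19  0.06  2.82]
-0.3 0.1299 [-0.65  0.76  1.9  -1.19  0.06  2.82]
0.5 0.1299 [-0.65  0.76  1.9  -1.19  0.06  2.82]
3.3 0.0 [-0.66  0.8   1.99  3.28  0.25 -1.65]
-1 0.0808 [-0.64  0.57  2.04 -1.18  0.06  2.82]
-0.3 0.0808 [-0.64  0.57  2.04 -1.18  0.06  2.82]
0.5 0.0808 [-0.64  0.57  2.04 -1.18  0.06  2.82]
3.3 0.0 [-0.65  0.59  2.11  3.39  0.16 -1.76]
-1 0.0 [-0.66  0.31  1.84 -0.09  0.4   1.7 ]
-0.3 0.0 [-0.66  0.31  1.84 -0.09  0.4   1.7 ]
0.5 0.0 [-0.66  0.31  1.84 -0.09  0.4   1.7 ]
3.3 0.2151 [-0.65  0.34  2.01  4.45  0.06 -2.82]
```

Run:
```python
from ik import *
F=np.array([-1,-1,1])
for yaw in (PYAW+.9,PYAW+1.1):
  for z in (.25,.3):
    print(yaw,z,end=" "); q1=rows(np.array([.42,.2,z]),R.from_matrix(lean(yaw,57)*F),14,show=(yaw<1.2 and z==.3))
for hd in (10,25,40):
    h=np.radians(hd); b=np.array([np.cos(h),np.sin(h),0]); L=lean(h,57); g=BIN+.004*b+[0,0,.0445]+.005*L[:,2]
    p0,T0=np.array([.42,.2,.3]),R.from_matrix(lean(PYAW+.9,57)*F)
    print(hd,end=" "); q=rows(g+[0,0,.2],R.from_matrix(L*F),12,q0=[-.4,.28,2.25,1.25,1.08,-.85],start=(p0,T0),show=False)
    q=rows(g,R.from_matrix(L*F),8,q0=q,start=(g+[0,0,.2],R.from_matrix(L*F)),show=False)
    q=rows(g-.1*L[:,2],R.from_matrix(L*F),8,q0=q,start=(g,R.from_matrix(L*F)),show=False)
    L2=lean(h,34); g2=BIN-.004*b+[0,0,.044]+.005*L2[:,2]
    q=rows(g2-.09*L2[:,2],R.from_matrix(L2*F),8,q0=q,start=(g-.1*L[:,2],R.from_matrix(L*F)),show=False)
    q=rows(g2,R.from_matrix(L2*F),8,q0=q,start=(g2-.09*L2[:,2],R.from_matrix(L2*F)),show=False)
```

```text
1.1094395102393195 0.25 err 0.0000 maxstep 2.18 end q [-0.4   0.43  2.3   1.37  1.02 -1.08] j5min 0.00
1.1094395102393195 0.3 err 0.0018 maxstep 2.31 end q [-0.4   0.28  2.25  1.25  1.08 -0.85] j5min 0.00
[[0.0098, 0.0034, -0.0162, 0.324, 0.36, -0.459], [0.0104, 0.0033, -0.0159, 0.324, 0.36, -0.459], [0.0109, 0.0033, -0.0156, 0.324, 0.36, -0.459], [0.0113, 0.0033, -0.0152, 0.324, 0.36, -0.459], [0.0118, 0.0034, -0.0149, 0.324, 0.36, -0.459], [0.0123, 0.0035, -0.0145, 0.324, 0.36, -0.459], [0.0127, 0.0036, -0.0141, 0.324, 0.36, -0.459], [0.0131, 0.0038, -0.0137, 0.324, 0.36, -0.459], [0.0134, 0.004, -0.0132, 0.324, 0.36, -0.459], [0.0138, 0.0042, -0.0128, 0.324, 0.36, -0.459], [0.0141, 0.0045, -0.0124, 0.324, 0.36, -0.459], [0.0144, 0.0048, -0.0119, 0.324, 0.36, -0.459], [0.0146, 0.0051, -0.0115, 0.324, 0.36, -0.459], [0.0148, 0.0055, -0.0111, 0.324, 0.36, -0.459]]
1.3094395102393197 0.25 err 0.0000 maxstep 2.32 end q [-0.4   0.45  2.19  1.16  1.13 -1.02] j5min 0.00
1.3094395102393197 0.3 err 0.0000 maxstep 2.48 end q [-0.4   0.32  2.14  1.1   1.21 -0.85] j5min 0.00
10 err 0.0000 maxs
[... 475 characters left out ...]
xstep 0.06 end q [-1.08  0.97  1.85  1.42  1.01 -1.19] j5min 1.01
err 0.0000 maxstep 0.02 end q [-1.25  0.86  1.9   1.23  1.08 -1.14] j5min 1.01
err 0.0000 maxstep 0.09 end q [-1.04  0.67  1.84  0.89  0.8  -0.6 ] j5min 0.80
err 0.0000 maxstep 0.02 end q [-0.94  0.83  1.8   1.05  0.68 -0.71] j5min 0.68
40 err 0.0000 maxstep 0.11 end q [-1.07  0.64  1.68  1.01  1.32 -0.73] j5min 1.08
err 0.0000 maxstep 0.05 end q [-1.07  0.99  1.7   1.13  1.14 -1.07] j5min 1.14
err 0.0000 maxstep 0.02 end q [-1.22  0.89  1.69  0.98  1.25 -1.02] j5min 1.14
err 0.0000 maxstep 0.06 end q [-1.04  0.72  1.7   0.73  0.98 -0.66] j5min 0.98
err 0.0000 maxstep 0.02 end q [-0.95  0.85  1.7   0.84  0.85 -0.73] j5min 0.85
```

```bash
python3 -m pendant '[[[0.0098,0.0034,-0.0162,0.324,0.36,-0.459,0],[0.0104,0.0033,-0.0159,0.324,0.36,-0.459,0],[0.0109,0.0033,-0.0156,0.324,0.36,-0.459,0],[0.0113,0.0033,-0.0152,0.324,0.36,-0.459,0],[0.0118,0.0034,-0.0149,0.324,0.36,-0.459,0],[0.0123,0.0035,-0.0145,0.324,0.36,-0.459,0],[0,0,0,0,0,0,0],[0,0,0,0,0,0,0]]]'
python3 - <<'E'
from ik import *
F=np.array([-1,-1,1]); print(monitor.sense()["q"].round(2))
rows(np.array([.42,.2,.3]),R.from_matrix(lean(PYAW+.9,57)*F),10)
E
```

```text
t: 10.3
tcp_pos: [0.3694, 0.2916, 0.2017]
tool_rot: [0.928, 0.244, 0.277, -0.048]
force: [1.0, -0.7, -3.8]
finger_gap: 0.642
gripper_force: 96.3
[ 0.43  0.33  2.24  4.17  0.   -2.69]
err 0.0000 maxstep 2.26 end q [-0.4   0.28  2.25  1.25  1.08 -0.85] j5min 0.00
[[0.0063, 0.0136, -0.0098, 0.387, 0.356, -0.335], [0.0062, 0.0134, -0.0102, 0.387, 0.356, -0.335], [0.0061, 0.0132, -0.0105, 0.387, 0.356, -0.335], [0.006, 0.013, -0.0109, 0.387, 0.356, -0.335], [0.006, 0.0127, -0.0112, 0.387, 0.356, -0.335], [0.006, 0.0124, -0.0115, 0.387, 0.356, -0.335], [0.006, 0.0121, -0.0118, 0.387, 0.356, -0.335], [0.006, 0.0118, -0.0121, 0.387, 0.356, -0.335], [0.0061, 0.0114, -0.0124, 0.387, 0.356, -0.335], [0.0062, 0.0111, -0.0127, 0.387, 0.356, -0.335]]
```

```bash
python3 -m pendant '[[[0.0063,0.0136,-0.0098,0.387,0.356,-0.335,0],[0.0062,0.0134,-0.0102,0.387,0.356,-0.335,0],[0.0061,0.0132,-0.0105,0.387,0.356,-0.335,0],[0.006,0.013,-0.0109,0.387,0.356,-0.335,0],[0.006,0.0127,-0.0112,0.387,0.356,-0.335,0],[0.006,0.0124,-0.0115,0.387,0.356,-0.335,0],[0.006,0.0121,-0.0118,0.387,0.356,-0.335,0],[0.006,0.0118,-0.0121,0.387,0.356,-0.335,0],[0.0061,0.0114,-0.0124,0.387,0.356,-0.335,0],[0.0062,0.0111,-0.0127,0.387,0.356,-0.335,0]]]'
python3 - <<'E'
from ik import *
F=np.array([-1,-1,1]); print(monitor.sense()["q"].round(2))
rows(np.array([.42,.2,.3]),R.from_matrix(lean(PYAW+.9,57)*F),10)
E
```

```text
t: 11.3
tcp_pos: [0.3069, 0.3793, 0.3357]
tool_rot: [0.803, 0.425, 0.412, -0.072]
force: [-0.1, -0.1, -3.5]
finger_gap: 0.645
gripper_force: 96.2
[ 0.66  0.06  2.22  3.16 -0.   -1.9 ]
err 0.0000 maxstep 1.41 end q [-0.4   0.28  2.25  1.25  1.08 -0.85] j5min -0.00
[[-0.0129, 0.0235, 0.0009, 0.278, 0.153, 0.033], [-0.0129, 0.0236, -0.0001, 0.278, 0.153, 0.033], [-0.0127, 0.0236, -0.0011, 0.278, 0.153, 0.033], [-0.0126, 0.0236, -0.0021, 0.278, 0.153, 0.033], [-0.0125, 0.0236, -0.0032, 0.278, 0.153, 0.033], [-0.0123, 0.0235, -0.0042, 0.278, 0.153, 0.033], [-0.0121, 0.0234, -0.0052, 0.278, 0.153, 0.033], [-0.0119, 0.0233, -0.0062, 0.278, 0.153, 0.033], [-0.0117, 0.0231, -0.0072, 0.278, 0.153, 0.033], [-0.0115, 0.0229, -0.0081, 0.278, 0.153, 0.033]]
```

```bash
python3 -m pendant '[[[-0.0129,0.0235,0.0009,0.278,0.153,0.033,0],[-0.0129,0.0236,-0.0001,0.278,0.153,0.033,0],[-0.0127,0.0236,-0.0011,0.278,0.153,0.033,0],[-0.0126,0.0236,-0.0021,0.278,0.153,0.033,0],[-0.0125,0.0236,-0.0032,0.278,0.153,0.033,0],[-0.0123,0.0235,-0.0042,0.278,0.153,0.033,0],[-0.0121,0.0234,-0.0052,0.278,0.153,0.033,0],[-0.0119,0.0233,-0.0062,0.278,0.153,0.033,0],[-0.0117,0.0231,-0.0072,0.278,0.153,0.033,0],[-0.0115,0.0229,-0.0081,0.278,0.153,0.033,0],[0,0,0,0,0,0,0]]]'
python3 - <<'E'
from ik import *
F=np.array([-1,-1,1]); print(monitor.sense()["q"].round(2))
rows(np.array([.42,.2,.3]),R.from_matrix(lean(PYAW+.9,57)*F),6)
hd=np.radians(25); b=np.array([np.cos(hd),np.sin(hd),0]); L=lean(hd,57); g=BIN+.004*b+[0,0,.0445]+.005*L[:,2]
rows(g+[0,0,.2],R.from_matrix(L*F),14)
E
```

```text
t: 12.4
tcp_pos: [0.3948, 0.2438, 0.3427]
tool_rot: [0.762, 0.438, 0.447, -0.169]
force: [1.1, -0.3, -2.9]
finger_gap: 0.641
gripper_force: 96.4
[-0.21  0.07  2.32  1.45  0.85 -0.79]
err 0.0000 maxstep 0.05 end q [-0.4   0.28  2.25  1.25  1.08 -0.85] j5min 0.85
[[-0.0109, 0.0082, 0.0017, 0.263, 0.019, 0.051], [-0.0109, 0.0083, 0.0014, 0.263, 0.019, 0.051], [-0.0108, 0.0084, 0.0011, 0.263, 0.019, 0.051], [-0.0108, 0.0085, 0.0009, 0.263, 0.019, 0.051], [-0.0107, 0.0086, 0.0006, 0.263, 0.019, 0.051], [-0.0107, 0.0087, 0.0003, 0.263, 0.019, 0.051]]
err 0.0000 maxstep 0.14 end q [-1.08  0.58  1.83  1.2   1.12 -0.74] j5min 0.85
[[-0.029, 0.0367, -0.0186, -0.223, -0.019, 0.239], [-0.028, 0.038, -0.0176, -0.223, -0.019, 0.239], [-0.0269, 0.0392, -0.0165, -0.223, -0.019, 0.239], [-0.0258, 0.0404, -0.0153, -0.223, -0.019, 0.239], [-0.0247, 0.0415, -0.0142, -0.223, -0.019, 0.239], [-0.0235, 0.0426, -0.013, -0.223, -0.019, 0.239], [-0.0223, 0.0436, -0.0118, -0.223, -0.019, 0.239], [-0.0211, 0.0445, -0.0106, -0.223, -0.019, 0.239], [-0.0198, 0.0453, -0.0093, -0.223, -0.019, 0.239], [-0.0185, 0.0461, -0.008, -0.223, -0.019, 0.239], [-0.0172, 0.0468, -0.0068, -0.223, -0.019, 0.239], [-0.0158, 0.0475, -0.0055, -0.223, -0.019, 0.239], [-0.0145, 0.048, -0.0041, -0.223, -0.019, 0.239], [-0.0131, 0.0485, -0.0028, -0.223, -0.019, 0.239]]
```

```bash
python3 -m pendant '[[[-0.029,0.0367,-0.0186,-0.223,-0.019,0.239,0],[-0.028,0.038,-0.0176,-0.223,-0.019,0.239,0],[-0.0269,0.0392,-0.0165,-0.223,-0.019,0.239,0],[-0.0258,0.0404,-0.0153,-0.223,-0.019,0.239,0],[-0.0247,0.0415,-0.0142,-0.223,-0.019,0.239,0],[-0.0235,0.0426,-0.013,-0.223,-0.019,0.239,0],[-0.0223,0.0436,-0.0118,-0.223,-0.019,0.239,0],[-0.0211,0.0445,-0.0106,-0.223,-0.019,0.239,0],[-0.0198,0.0453,-0.0093,-0.223,-0.019,0.239,0],[-0.0185,0.0461,-0.008,-0.223,-0.019,0.239,0],[-0.0172,0.0468,-0.0068,-0.223,-0.019,0.239,0],[-0.0158,0.0475,-0.0055,-0.223,-0.019,0.239,0],[-0.0145,0.048,-0.0041,-0.223,-0.019,0.239,0],[-0.0131,0.0485,-0.0028,-0.223,-0.019,0.239,0],[0,0,0,0,0,0,0]]]'
python3 - <<'E'
from ik import *
F=np.array([-1,-1,1]); s=monitor.sense(); print(s["q"].round(2))
hd=np.radians(25); b=np.array([np.cos(hd),np.sin(hd),0]); L=lean(hd,57); g=BIN+.004*b+[0,0,.0445]+.005*L[:,2]
rows(g+[0,0,.01],R.from_matrix(L*F),8); print(g)
E
```

```text
t: 13.9
tcp_pos: [0.5517, -0.2886, 0.2401]
tool_rot: [0.858, 0.193, 0.466, -0.103]
force: [0.9, 0.5, -3.7]
finger_gap: 0.646
gripper_force: 96.3
[-1.07  0.59  1.82  1.2   1.12 -0.74]
err 0.0000 maxstep 0.06 end q [-1.08  0.95  1.85  1.41  1.01 -1.17] j5min 1.01
[[-0.0249, -0.0002, 0.0157, -0.002, 0.001, 0.005], [-0.0249, -0.0002, 0.0157, -0.002, 0.001, 0.005], [-0.0249, -0.0002, 0.0157, -0.002, 0.001, 0.005], [-0.0249, -0.0002, 0.0157, -0.002, 0.001, 0.005], [-0.0249, -0.0002, 0.0157, -0.002, 0.001, 0.005], [-0.0249, -0.0002, 0.0157, -0.002, 0.001, 0.005], [-0.0249, -0.0001, 0.0157, -0.002, 0.001, 0.005], [-0.0249, -0.0001, 0.0157, -0.002, 0.001, 0.005]]
[ 0.5489257  -0.28903734  0.0417768 ]
```

Now down to about 10 mm above the bench, then slow 1.5 mm rows to touch.

```bash
python3 -m pendant '[[[-0.0249,-0.0002,0.0157,-0.002,0.001,0.005,0],[-0.0249,-0.0002,0.0157,-0.002,0.001,0.005,0],[-0.0249,-0.0002,0.0157,-0.002,0.001,0.005,0],[-0.0249,-0.0002,0.0157,-0.002,0.001,0.005,0],[-0.0249,-0.0002,0.0157,-0.002,0.001,0.005,0],[-0.0249,-0.0002,0.0157,-0.002,0.001,0.005,0],[-0.0249,-0.0001,0.0157,-0.002,0.001,0.005,0],[-0.0249,-0.0001,0.0157,-0.002,0.001,0.005,0],[-0.0016,0,0.001,0,0,0,0],[-0.0016,0,0.001,0,0,0,0],[-0.0016,0,0.001,0,0,0,0],[-0.0016,0,0.001,0,0,0,0],[0,0,0,0,0,0,0]]]'
```

```text
t: 15.2
tcp_pos: [0.5475, -0.2823, 0.0482]
tool_rot: [0.857, 0.192, 0.466, -0.106]
force: [-0.4, 0.1, -3.7]
finger_gap: 0.647
gripper_force: 96.1
```

```bash
python3 -m pendant '[[[-0.0016,0,0.001,0,0,0,0],[-0.0016,0,0.001,0,0,0,0],[0,0,0,0,0,0,0]]]'
```

```text
t: 15.5
tcp_pos: [0.5472, -0.2821, 0.0443]
tool_rot: [0.857, 0.192, 0.466, -0.107]
force: [0.6, 0.4, -3.7]
finger_gap: 0.64
gripper_force: 96.1
```

```bash
python3 -m pendant '[[[-0.0012,0,0.0008,0,0,0,0],[-0.0012,0,0.0008,0,0,0,0],[0,0,0,0,0,0,0]]]'
```

```text
t: 15.8
tcp_pos: [0.5473, -0.2821, 0.0422]
tool_rot: [0.857, 0.192, 0.466, -0.107]
force: [-0.2, -0.5, -2.5]
finger_gap: 0.645
gripper_force: 96.5
```

```bash
python3 -m pendant '[[[-0.0004,0,0.0003,0,0,0,0],[0,0,0,0,0,0,1],[0,0,0,0,0,0,1],[0,0,0,0,0,0,1],[0,0,0,0,0,0,1],[0,0,0,0,0,0,1],[0,0,-0.025,0,0,0,1],[0,0,-0.025,0,0,0,1],[0,0,-0.025,0,0,0,1],[0,0,-0.025,0,0,0,1],[0,0,-0.025,0,0,0,1],[0,0,0,0,0,0,1]]]'
python3 - <<'E'
from ik import *
F=np.array([-1,-1,1]); s=monitor.sense(); print(s["q"].round(2),s["tcp_pos"])
S,P=snap("wrist"); cv2.imwrite("pics/w4.png",S["pixels"][:,:,::-1]); T,PT=snap("scene")
for X in (P,PT):
    m=(X[...,2]>.084)&(X[...,2]<.1)&(np.linalg.norm(X[...,:2]-[.6,-.26],axis=-1)<.07); Q=X[m]; print(len(Q),cv2.minAreaRect((Q[:,:2]*1000).astype(np.float32)))
    m=(X[...,2]>.028)&(X[...,2]<.1)&(np.linalg.norm(X[...,:2]-[.55,-.29],axis=-1)<.11); Q=X[m]; print(len(Q),cv2.minAreaRect((Q[:,:2]*1000).astype(np.float32)))
E
```

```text
t: 17.0
tcp_pos: [0.4707, -0.3201, 0.0969]
tool_rot: [0.857, 0.191, 0.466, -0.105]
force: [-0.1, -0.5, 0.1]
finger_gap: 0.996
gripper_force: 0.0
[-1.25  0.86  1.91  1.24  1.08 -1.15] [ 0.47069785 -0.32009214  0.09692623]
728 ((599.8892211914062, -258.9156799316406), (5.608907222747803, 63.7059326171875), 25.057615280151367)
7585 ((529.6109619140625, -294.7567443847656), (163.75746154785156, 86.37179565429688), 24.593168258666992)
55 ((600.1956176757812, -258.3641662597656), (4.101019859313965, 63.02933120727539), 25.415576934814453)
736 ((533.2734375, -296.39849853515625), (157.63900756835938, 100.11958312988281), 25.25846290588379)
```

View pics/w4.png

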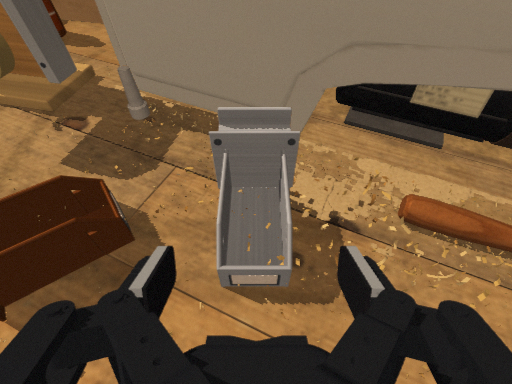

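The bin stands level and upright on the bench: tongue at (255,115), front at (255,275), centred between the open fingers (155 to 375). The drive centre at (132,95) and the brown look-alike at left are untouched.

```bash
cat >> ik.py <<'E'
F=np.array([-1,-1,1]); PH=34; GX=-4; GZ=44
B2=np.array([.5407,-.2866,0]); H2=np.radians(25.2); b2=np.array([np.cos(H2),np.sin(H2),0])
L2=lean(H2,PH); G2=B2+GX/1000*b2+[0,0,GZ/1000]+.005*L2[:,2]; T2=R.from_matrix(L2*F)
def tp(th,x,y,z):
    p,T=pose(PH,GX,GZ,th,x,z,-1,y); return p,T
E
python3 - <<'E'
from ik import *
q=rows(G2-.08*L2[:,2],T2,5)
q=rows(G2,T2,5,q0=q,start=(G2-.08*L2[:,2],T2),show=False)
a=(G2+[0,0,.30],T2); q=rows(*a,8,q0=q,start=(G2,T2),show=False)
# tip in place to 57
b=(G2+[0,0,.30],R.from_matrix(lean(H2,PH-57)*F)); q=rows(*b,10,q0=q,start=a,show=False)
c=tp(57,-60,98,40); print(c[0]); q=rows(*c,15,q0=q,start=b,show=False)
st=c
for w in [(57,-22,6),(57,-13,9.5),(57,-8,12.5),(45,-6,11),(30,-3.5,8.5),(18,-2,6.5),(9,-2,4),(0,-1,2),(-3,0,-3)]:
    c=tp(w[0],w[1],98,w[2]); q=rows(*c,6,q0=q,start=st,show=False); st=c
E
```

```text
err 0.0000 maxstep 0.14 end q [-1.03  0.69  1.84  0.92  0.78 -0.62] j5min 0.78
[[0.0062, 0.0001, 0.005, -0.007, -0.673, -0.002], [0.0066, 0.0001, 0.0045, -0.007, -0.673, -0.002], [0.007, 0.0001, 0.0039, -0.007, -0.673, -0.002], [0.0072, 0.0001, 0.0033, -0.007, -0.673, -0.002], [0.0075, 0.0001, 0.0027, -0.007, -0.673, -0.002]]
err 0.0000 maxstep 0.03 end q [-0.94  0.82  1.81  1.06  0.68 -0.72] j5min 0.68
err 0.0000 maxstep 0.10 end q [-0.94  0.35  1.61  0.65  1.15 -0.07] j5min 0.68
err 0.0000 maxstep 0.12 end q [-0.52  0.55  1.19 -0.33  1.64  0.63] j5min 1.15
[0.47363568 0.29719752 0.30462915]
err 0.0000 maxstep 0.07 end q [0.34 0.55 1.29 0.05 1.71 1.69] j5min 1.63
err 0.0000 maxstep 0.01 end q [0.33 0.63 1.22 0.05 1.69 1.69] j5min 1.69
err 0.0000 maxstep 0.00 end q [0.33 0.64 1.19 0.05 1.71 1.68] j5min 1.69
err 0.0000 maxstep 0.00 end q [0.33 0.65 1.17 0.05 1.72 1.68] j5min 1.71
err 0.0000 maxstep 0.05 end q [0.34 0.56 1.33 0.02 1.44 1.69] j5min 1.44
err 0.0000 maxstep 0.07 end q [ 0.35  0.48  1.53 -0.01  1.06  1.72] j5min 1.06
err 0.0000 maxstep 0.06 end q [ 0.37  0.44  1.69 -0.06  0.73  1.77] j5min 0.73
err 0.0000 maxstep 0.04 end q [ 0.38  0.44  1.8  -0.16  0.47  1.87] j5min 0.47
err 0.0000 maxstep 0.11 end q [ 0.39  0.46  1.91 -0.51  0.21  2.22] j5min 0.21
err 0.0000 maxstep 0.11 end q [ 0.4   0.49  1.94 -0.97  0.13  2.69] j5min 0.13
```

```bash
sed -i 's/PH=34/PH=32/' ik.py
python3 - <<'E'
from ik import *
q=rows(G2-.08*L2[:,2],T2,5)
E
```

```text
err 0.0000 maxstep 0.15 end q [-1.    0.68  1.83  0.87  0.76 -0.56] j5min 0.76
[[0.0068, 0.0001, 0.0052, -0.007, -0.731, -0.002], [0.0073, 0.0001, 0.0046, -0.007, -0.731, -0.002], [0.0076, 0.0001, 0.004, -0.007, -0.731, -0.002], [0.008, 0.0001, 0.0033, -0.007, -0.731, -0.002], [0.0082, 0.0001, 0.0026, -0.007, -0.731, -0.002]]
```

```bash
python3 -m pendant '[[[0.0068,0.0001,0.0052,-0.007,-0.731,-0.002,1],[0.0073,0.0001,0.0046,-0.007,-0.731,-0.002,1],[0.0076,0.0001,0.004,-0.007,-0.731,-0.002,1],[0.008,0.0001,0.0033,-0.007,-0.731,-0.002,1],[0.0082,0.0001,0.0026,-0.007,-0.731,-0.002,1],[0,0,0,0,0,0,1],[0,0,0,0,0,0,1]]]'
python3 - <<'E'
from ik import *
q=rows(G2,T2,4)
E
```

```text
t: 17.8
tcp_pos: [0.5015, -0.3033, 0.1072]
tool_rot: [0.938, 0.211, 0.269, -0.061]
force: [-1.5, 0.2, -1.0]
finger_gap: 1.004
gripper_force: 0.0
err 0.0000 maxstep 0.04 end q [-0.92  0.82  1.81  1.01  0.66 -0.65] j5min 0.66
[[-0.0003, 0.0006, 0.0247, -0.006, -0.003, 0.005], [-0.0003, 0.0006, 0.0247, -0.006, -0.003, 0.005], [-0.0003, 0.0005, 0.0247, -0.006, -0.003, 0.005], [-0.0003, 0.0005, 0.0247, -0.006, -0.003, 0.005]]
```

```bash
python3 -m pendant '[[[-0.0003,0.0006,0.0247,-0.006,-0.003,0.005,1],[-0.0003,0.0006,0.0247,-0.006,-0.003,0.005,1],[-0.0003,0.0005,0.0247,-0.006,-0.003,0.005,1],[-0.0003,0.0005,0.0247,-0.006,-0.003,0.005,1],[0,0,0,0,0,0,1],[0,0,0,0,0,0,0],[0,0,0,0,0,0,0],[0,0,0,0,0,0,0],[0,0,0,0,0,0,0],[0,0,0,0,0,0,0],[0,0,0,0,0,0,0]]]' 100
python3 - <<'E'
from ik import *
s=monitor.sense();q0=s["q"];M=R.from_quat(s["tool_rot"]).as_matrix()
print("lean at grasp",np.degrees(np.arctan2(np.hypot(*M[:2,2]),-M[2,2])),"heading",np.degrees(np.arctan2(M[1,2],M[0,2])),s["tcp_pos"]-G2)
a=(G2+[0,0,.30],T2); q=rows(*a,8)
b=(G2+[0,0,.30],R.from_matrix(lean(H2,PH-57)*F)); q=rows(*b,11,q0=q,start=a)
E
```

```text
t: 18.9
tcp_pos: [0.5388, -0.2894, 0.0407]
tool_rot: [0.939, 0.208, 0.269, -0.059]
force: [-3.7, -1.4, 5.8]
finger_gap: 0.639
gripper_force: 107.1
lean at grasp 31.930840500500818 heading 24.837199510539374 [-0.00066961 -0.00223326  0.00090062]
err 0.0000 maxstep 0.10 end q [-0.92  0.35  1.6   0.6   1.15 -0.03] j5min 0.66
[[0.0249, -0.0002, -0.0395, 0.003, 0.001, -0.002], [0.0249, -0.0002, -0.0395, 0.003, 0.001, -0.002], [0.0249, -0.0002, -0.0395, 0.003, 0.001, -0.002], [0.0249, -0.0002, -0.0395, 0.003, 0.001, -0.002], [0.0249, -0.0002, -0.0395, 0.003, 0.001, -0.002], [0.025, -0.0002, -0.0395, 0.003, 0.001, -0.002], [0.025, -0.0003, -0.0395, 0.003, 0.001, -0.002], [0.025, -0.0003, -0.0395, 0.003, 0.001, -0.002]]
err 0.0000 maxstep 0.11 end q [-0.51  0.56  1.18 -0.35  1.66  0.63] j5min 1.15
[[0.0, 0.0, 0.0, 0.0, -0.754, -0.0], [0.0, 0.0, 0.0, 0.0, -0.754, 0.0], [0.0, 0.0, 0.0, 0.0, -0.754, 0.0], [0.0, 0.0, 0.0, -0.0, -0.754, -0.0], [0.0, 0.0, 0.0, 0.0, -0.754, -0.0], [0.0, 0.0, 0.0, -0.0, -0.754, -0.0], [0.0, 0.0, 0.0, -0.0, -0.754, 0.0], [0.0, 0.0, 0.0, 0.0, -0.754, 0.0], [0.0, 0.0, 0.0, 0.0, -0.754, 0.0], [0.0, 0.0, 0.0, 0.0, -0.754, 0.0], [0.0, 0.0, 0.0, -0.0, -0.754, 0.0]]
```

Run:
```python
from ik import *
a=(G2+[0,0,.30],T2); q=rows(*a,8,show=False)
for x,y in ((.45,-.02),(.43,.2)):
    m=(np.array([x,y,.36]),R.from_matrix(lean(H2,PH)*F)); q1=rows(*m,8 if y<0 else 12,q0=q,start=a)
    b=tp(57,-100,98,40); q2=rows(*b,12,q0=q1,start=m)
```

```text
err 0.0000 maxstep 0.10 end q [-0.92  0.35  1.6   0.6   1.15 -0.03] j5min 0.66
err 0.0000 maxstep 0.07 end q [-0.61 -0.01  2.    0.6   0.95  0.22] j5min 0.95
[[0.006, -0.0437, 0.0, -0.0, 0.0, 0.0], [0.006, -0.0437, 0.0, 0.0, 0.0, 0.0], [0.006, -0.0437, 0.0, 0.0, 0.0, 0.0], [0.006, -0.0437, 0.0, 0.0, 0.0, 0.0], [0.006, -0.0437, 0.0, 0.0, 0.0, 0.0], [0.006, -0.0437, 0.0, 0.0, 0.0, 0.0], [0.006, -0.0437, 0.0, 0.0, 0.0, 0.0], [0.006, -0.0437, 0.0, 0.0, 0.0, 0.0]]
err 0.0000 maxstep 0.21 end q [0.34 0.51 1.37 0.06 1.7  1.7 ] j5min 0.93
[[0.0073, -0.0298, 0.0114, -0.01, -0.688, 0.165], [0.0076, -0.03, 0.0107, -0.01, -0.688, 0.165], [0.0079, -0.0301, 0.01, -0.01, -0.688, 0.165], [0.0081, -0.0303, 0.0093, -0.01, -0.688, 0.165], [0.0082, -0.0305, 0.0086, -0.01, -0.688, 0.165], [0.0083, -0.0307, 0.0079, -0.01, -0.688, 0.165], [0.0083, -0.0308, 0.0072, -0.01, -0.688, 0.165], [0.0083, -0.031, 0.0065, -0.01, -0.688, 0.165], [0.0082, -0.0312, 0.0057, -0.01, -0.688, 0.165], [0.008, -0.0313, 0.005, -0.01, -0.688, 0.165], [0.0077, -0.0315, 0.0044, -0.01, -0.688, 0.165], [0.0074, -0.0317, 0.0037, -0.0
[... 562 characters left out ...]
[0.0107, -0.0508, 0.0042, 0.0, 0.0, 0.0]]
err 0.0000 maxstep 0.14 end q [0.34 0.51 1.37 0.06 1.7  1.7 ] j5min 0.65
[[0.0006, -0.0082, 0.0072, -0.01, -0.688, 0.165], [0.0011, -0.0082, 0.0071, -0.01, -0.688, 0.165], [0.0015, -0.0082, 0.007, -0.01, -0.688, 0.165], [0.0019, -0.0083, 0.0068, -0.01, -0.688, 0.165], [0.0023, -0.0083, 0.0067, -0.01, -0.688, 0.165], [0.0027, -0.0084, 0.0064, -0.01, -0.688, 0.165], [0.003, -0.0085, 0.0062, -0.01, -0.688, 0.165], [0.0033, -0.0085, 0.0059, -0.01, -0.688, 0.165], [0.0037, -0.0086, 0.0056, -0.01, -0.688, 0.165], [0.0039, -0.0087, 0.0053, -0.01, -0.688, 0.165], [0.0042, -0.0088, 0.005, -0.01, -0.688, 0.165], [0.0044, -0.0089, 0.0046, -0.01, -0.688, 0.165]]
```

```bash
python3 -m pendant '[[[0.0249,-0.0002,-0.0395,0,0,0,0],[0.0249,-0.0002,-0.0395,0,0,0,0],[0.0249,-0.0002,-0.0395,0,0,0,0],[0.0249,-0.0002,-0.0395,0,0,0,0],[0.0249,-0.0002,-0.0395,0,0,0,0],[0.025,-0.0002,-0.0395,0,0,0,0],[0.025,-0.0002,-0.0395,0,0,0,0],[0.025,-0.0002,-0.0395,0,0,0,0],[0.0107,-0.0508,0.0042,0,0,0,0],[0.0107,-0.0508,0.0042,0,0,0,0],[0.0107,-0.0508,0.0042,0,0,0,0],[0.0107,-0.0508,0.0042,0,0,0,0],[0.0107,-0.0508,0.0042,0,0,0,0],[0.0107,-0.0508,0.0042,0,0,0,0],[0.0107,-0.0508,0.0042,0,0,0,0],[0.0107,-0.0508,0.0042,0,0,0,0],[0.0107,-0.0508,0.0042,0,0,0,0],[0.0107,-0.0508,0.0042,0,0,0,0],[0.0107,-0.0508,0.0042,0,0,0,0],[0.0107,-0.0508,0.0042,0,0,0,0]]]'
python3 - <<'E'
from ik import *
print(monitor.sense()["q"].round(2))
rows(*tp(57,-100,98,40),12)
E
```

```text
t: 20.9
tcp_pos: [0.4295, 0.2028, 0.3574]
tool_rot: [0.939, 0.209, 0.267, -0.06]
force: [0.0, -0.3, -4.1]
finger_gap: 0.642
gripper_force: 107.7
[ 0.09 -0.01  2.    0.3   0.64  1.03]
err 0.0000 maxstep 0.14 end q [0.34 0.51 1.37 0.06 1.7  1.7 ] j5min 0.64
[[0.0007, -0.0079, 0.0069, -0.01, -0.684, 0.164], [0.0011, -0.0079, 0.0068, -0.01, -0.684, 0.164], [0.0015, -0.008, 0.0067, -0.01, -0.684, 0.164], [0.0019, -0.008, 0.0066, -0.01, -0.684, 0.164], [0.0023, -0.0081, 0.0064, -0.01, -0.684, 0.164], [0.0027, -0.0081, 0.0062, -0.01, -0.684, 0.164], [0.003, -0.0082, 0.0059, -0.01, -0.684, 0.164], [0.0033, -0.0082, 0.0056, -0.01, -0.684, 0.164], [0.0036, -0.0083, 0.0054, -0.01, -0.684, 0.164], [0.0039, -0.0084, 0.005, -0.01, -0.684, 0.164], [0.0041, -0.0085, 0.0047, -0.01, -0.684, 0.164], [0.0043, -0.0086, 0.0043, -0.01, -0.684, 0.164]]
```

```bash
python3 -m pendant '[[[0.0007,-0.0079,0.0069,-0.01,-0.684,0.164,0],[0.0011,-0.0079,0.0068,-0.01,-0.684,0.164,0],[0.0015,-0.008,0.0067,-0.01,-0.684,0.164,0],[0.0019,-0.008,0.0066,-0.01,-0.684,0.164,0],[0.0023,-0.0081,0.0064,-0.01,-0.684,0.164,0],[0.0027,-0.0081,0.0062,-0.01,-0.684,0.164,0],[0.003,-0.0082,0.0059,-0.01,-0.684,0.164,0],[0.0033,-0.0082,0.0056,-0.01,-0.684,0.164,0],[0.0036,-0.0083,0.0054,-0.01,-0.684,0.164,0],[0.0039,-0.0084,0.005,-0.01,-0.684,0.164,0],[0.0041,-0.0085,0.0047,-0.01,-0.684,0.164,0],[0.0043,-0.0086,0.0043,-0.01,-0.684,0.164,0],[0,0,0,0,0,0,0],[0,0,0,0,0,0,0]]]'
python3 - <<'E'
from ik import *
s=monitor.sense(); print(s["q"].round(2))
S,P=snap("wrist"); cv2.imwrite("pics/w5.png",S["pixels"][:,:,::-1]); 
M=R.from_quat(s["tool_rot"]).as_matrix(); Q=(P-s["tcp_pos"])@M*1000; np.savez("w5.npz",Q=Q,P=P)
# nominal neck in tool frame: bin axes in tool: lean PH
p=np.radians(31.9); t=np.array([[np.cos(p),np.sin(p)],[np.sin(p),-np.cos(p)]]) # rows: tool x, tool z in (bx,bz)
tcpb=np.array([GX,GZ])+5*t[1]
for n,pt in dict(neck=(55,72),platetopfront=(52,76),tonguetopfront=(63.5,92),frontrim=(-55,34)).items(): print(n,(t@(np.array(pt)-tcpb)).round(1))
for u in (235,255,275): print(u,[(v,Q[v,u].round(0).tolist()) for v in range(60,170,4)])
E
```

```text
t: 22.3
tcp_pos: [0.4367, 0.2871, 0.3048]
tool_rot: [0.971, 0.103, -0.214, 0.023]
force: [0.5, -0.0, -3.3]
finger_gap: 0.64
gripper_force: 107.6
[0.34 0.51 1.37 0.05 1.7  1.69]
neck [64.9  2.4]
platetopfront [64.5 -2.6]
tonguetopfront [ 82.7 -10.1]
frontrim [-48.6 -23.5]
235 [(60, [130.0, -26.0, 275.0]), (64, [126.0, -27.0, 278.0]), (68, [121.0, -27.0, 281.0]), (72, [117.0, -27.0, 282.0]), (76, [112.0, -27.0, 284.0]), (80, [88.0, -7.0, -6.0]), (84, [86.0, -7.0, -6.0]), (88, [85.0, -7.0, -5.0]), (92, [83.0, -8.0, -2.0]), (96, [82.0, -8.0, -1.0]), (100, [80.0, -8.0, 3.0]), (104, [79.0, -8.0, 4.0]), (108, [77.0, -8.0, 7.0]), (112, [75.0, -8.0, 4.0]), (116, [73.0, -8.0, 3.0]), (120, [72.0, -8.0, 2.0]), (124, [70.0, -8.0, 2.0]), (128, [68.0, -8.0, 0.0]), (132, [67.0, -8.0, 2.0]), (136, [64.0, -9.0, 6.0]), (140, [62.0, -9.0, 10.0]), (144, [59.0, -9.0, 13.0]), (148, [57.0, -10.0, 19.0]), (152, [54.0, -10.0, 23.0]), (156, [51.0, -11.0, 29.0]), (160, [47.0, -11.0, 33.0]), (164, [44.0, -12.0, 40.0]), (168, [40.0, -12.0, 44.0])]
255 [(60, [131.0, -0.0, 277.0]), (64, [126.0, -0.0, 280.0]), (68, 
[... 707 characters left out ...]
 26.0, 278.0]), (68, [121.0, 26.0, 280.0]), (72, [117.0, 27.0, 282.0]), (76, [112.0, 27.0, 285.0]), (80, [88.0, 9.0, -6.0]), (84, [86.0, 9.0, -7.0]), (88, [85.0, 9.0, -7.0]), (92, [83.0, 9.0, -2.0]), (96, [82.0, 9.0, -1.0]), (100, [80.0, 10.0, 2.0]), (104, [79.0, 10.0, 6.0]), (108, [77.0, 10.0, 5.0]), (112, [75.0, 10.0, 5.0]), (116, [73.0, 10.0, 3.0]), (120, [72.0, 10.0, 3.0]), (124, [70.0, 10.0, 2.0]), (128, [68.0, 10.0, 1.0]), (132, [66.0, 10.0, 3.0]), (136, [64.0, 10.0, 6.0]), (140, [62.0, 10.0, 10.0]), (144, [59.0, 11.0, 13.0]), (148, [57.0, 11.0, 16.0]), (152, [54.0, 11.0, 22.0]), (156, [51.0, 12.0, 28.0]), (160, [47.0, 12.0, 33.0]), (164, [44.0, 13.0, 39.0]), (168, [40.0, 13.0, 45.0])]
```

View pics/w5.png

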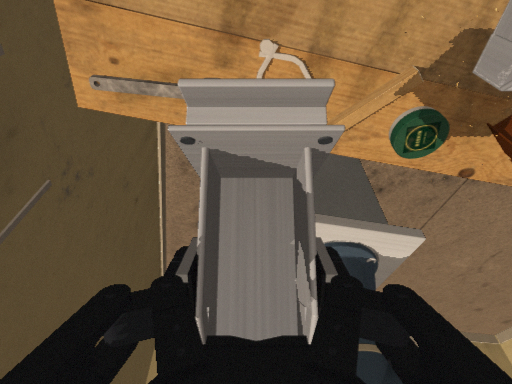

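The bin is tipped and still square in the grip: tongue top edge at row 80, plate top edge at row 127, columns 172-342. The wax tin, spanner and calipers below are undisturbed.

```bash
sed -i 's/^LV=57.0/LV=31.9/' h.py
python3 - <<'E'
import numpy as np; from h import *
Q=np.load("w5.npz")["Q"]; print(Q[130,174:178,1].round(1),Q[130,336:341,1].round(1),Q[95,185,1],Q[95,328,1])
np.save("dn.npy",np.array([.0677,0,.0054]))
import h; h.DN=np.array([.0677,0,.0054])
go((57,-32,97.5,6.5,8),(57,-22,97.5,6.5,4),(57,-17,97.5,8,4),(57,-12,97.5,10,5),(57,-8,97.5,12.3,4))
E
```

```text
[-35.3 -35.  -35.  -34.3] [37.1 37.7 38.  38.6 39.1] -28.85372240024776 31.84946191428764
now th 56.67 neck [-96.8  95.8  37.3] t 22.4 F [ 0.2 -0.1 -3.7] grip 108 q [0.34 0.51 1.37 0.05 1.7  1.69]
(57, -32, 97.5, 6.5, 8) first [0.0112, -0.0002, 0.0001, 0.001, -0.006, -0.006] rest mean [0.0112, -0.0003, 0.0, 0.0, -0.006, 0.0] spread 0.0001
(57, -22, 97.5, 6.5, 4) first [0.0028, 0.0, -0.0013, 0.0, 0.0, 0.0] rest mean [0.0028, 0.0, -0.0013, 0.0, 0.0, 0.0] spread 0.0
(57, -17, 97.5, 8, 4) first [0.0012, 0.0, -0.0011, 0.0, 0.0, 0.0] rest mean [0.0012, 0.0, -0.0011, 0.0, 0.0, 0.0] spread 0.0
(57, -12, 97.5, 10, 5) first [0.0009, 0.0, -0.001, 0.0, 0.0, 0.0] rest mean [0.0009, 0.0, -0.001, 0.0, 0.0, 0.0] spread 0.0
(57, -8, 97.5, 12.3, 4) first [0.0008, 0.0, -0.0012, 0.0, 0.0, 0.0] rest mean [0.0008, 0.0, -0.0012, 0.0, 0.0, 0.0] spread 0.0
```

```bash
python3 -m pendant '[[[0.0112,-0.0002,0.0001,0.001,-0.006,-0.006,0],[0.0112,-0.0003,0,0,-0.006,0,0],[0.0112,-0.0003,0,0,-0.006,0,0],[0.0112,-0.0003,0,0,-0.006,0,0],[0.0112,-0.0003,0,0,-0.006,0,0],[0.0112,-0.0003,0,0,-0.006,0,0],[0.0112,-0.0003,0,0,-0.006,0,0],[0.0112,-0.0003,0,0,-0.006,0,0],[0,0,0,0,0,0,0],[0,0,0,0,0,0,0]]]'
python3 - <<'E'
import numpy as np; np.save("dn.npy",np.array([.0677,.0012,.0054]))
import cv2
from h import *
go((57,-22,98,6.5,5))
S,P=snap("scene"); c=S["pixels"][60:230,240:400,::-1]; cv2.imwrite("pics/s6.png",cv2.resize(c,None,fx=4,fy=3.5,interpolation=cv2.INTER_CUBIC)[:600,:800])
E
```

```text
t: 23.35
tcp_pos: [0.5002, 0.3025, 0.2754]
tool_rot: [0.971, 0.102, -0.217, 0.023]
force: [0.2, 0.3, -3.3]
finger_gap: 0.634
gripper_force: 107.6
now th 57.06 neck [-31.5  96.5   6.7] t 23.4 F [ 0.2  0.3 -3.3] grip 108 q [0.33 0.63 1.22 0.05 1.73 1.69]
(57, -22, 98, 6.5, 5) first [0.0022, -0.0003, -0.0009, -0.002, 0.002, -0.005] rest mean [0.0022, -0.0004, -0.0009, 0.0, 0.002, 0.0] spread 0.0
```

View pics/s6.png

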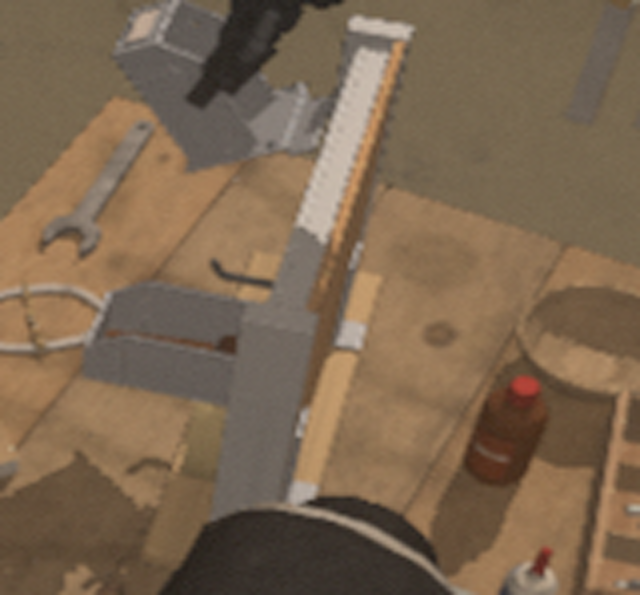

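The scene crop shows the tipped bin at (190,90) with its tongue near (310,110), just short of the rail at the panel's left end. The gripper is clear of the panel top.

```bash
python3 -m pendant '[[[0.0022,0,-0.0009,0,0,0,0],[0.0022,0,-0.0009,0,0,0,0],[0.0022,0,-0.0009,0,0,0,0],[0.0022,0,-0.0009,0,0,0,0],[0.0022,0,-0.0009,0,0,0,0],[0,0,0,0,0,0,0]]]'
python3 - <<'E'
from h import *
go((57,-17,96.5,8.2,5),(57,-12,96.5,10.2,5),(57,-8,96.5,12.3,4))
E
```

```text
t: 24.0
tcp_pos: [0.5099, 0.3045, 0.2751]
tool_rot: [0.971, 0.102, -0.216, 0.023]
force: [-0.0, -0.0, -3.9]
finger_gap: 0.636
gripper_force: 107.6
now th 56.99 neck [-21.6  96.5   6.5] t 24.0 F [-0.  -0.  -3.9] grip 108 q [0.33 0.64 1.2  0.05 1.74 1.68]
(57, -17, 96.5, 8.2, 5) first [0.0009, 0.0, -0.0009, -0.003, -0.0, -0.006] rest mean [0.0009, 0.0, -0.0009, 0.0, 0.0, 0.0] spread 0.0
(57, -12, 96.5, 10.2, 5) first [0.0009, 0.0, -0.001, 0.0, 0.0, 0.0] rest mean [0.0009, 0.0, -0.001, 0.0, 0.0, 0.0] spread 0.0
(57, -8, 96.5, 12.3, 4) first [0.0009, 0.0, -0.0011, 0.0, 0.0, 0.0] rest mean [0.0009, 0.0, -0.0011, 0.0, 0.0, 0.0] spread 0.0
```

```bash
python3 -m pendant '[[[0.0009,0,-0.0009,0,0,0,0],[0.0009,0,-0.0009,0,0,0,0],[0.0009,0,-0.0009,0,0,0,0],[0.0009,0,-0.0009,0,0,0,0],[0.0009,0,-0.0009,0,0,0,0],[0,0,0,0,0,0,0]]]'; python3 -m pendant '[[[0.0009,0,-0.001,0,0,0,0],[0.0009,0,-0.001,0,0,0,0],[0.0009,0,-0.001,0,0,0,0],[0,0,0,0,0,0,0]]]'
python3 - <<'E'
from h import *
go((57,-12,96.5,10.2,2),(57,-8,96.5,12.3,4))
E
```

```text
t: 24.6
tcp_pos: [0.5144, 0.3055, 0.2769]
tool_rot: [0.971, 0.102, -0.216, 0.023]
force: [0.0, -0.2, -3.4]
finger_gap: 0.639
gripper_force: 107.6
t: 25.0
tcp_pos: [0.5174, 0.3062, 0.2782]
tool_rot: [0.971, 0.102, -0.216, 0.023]
force: [0.5, 0.1, -3.7]
finger_gap: 0.634
gripper_force: 107.6
now th 56.98 neck [-13.9  96.5   9.6] t 25.0 F [ 0.5  0.1 -3.7] grip 108 q [0.33 0.65 1.17 0.05 1.75 1.68]
(57, -12, 96.5, 10.2, 2) first [0.0009, 0.0001, -0.0008, -0.003, -0.001, -0.005] rest mean [0.0009, 0.0, -0.0008, 0.0, -0.001, 0.0] spread 
(57, -8, 96.5, 12.3, 4) first [0.0009, 0.0, -0.0011, 0.0, 0.0, 0.0] rest mean [0.0009, 0.0, -0.0011, 0.0, 0.0, 0.0] spread 0.0
```

```bash
python3 -m pendant '[[[0.0009,0,-0.0009,0,0,0,0],[0.0009,0,-0.0009,0,0,0,0],[0.0009,0,-0.0011,0,0,0,0],[0.0009,0,-0.0011,0,0,0,0],[0,0,0,0,0,0,0]]]';python3 -m pendant '[[[0.0009,0,-0.0011,0,0,0,0],[0.0009,0,-0.0011,0,0,0,0],[0,0,0,0,0,0,0]]]'
python3 - <<'E'
from h import *
go((51,-6.5,96.5,12,3),(45,-6,96.5,11,3),(36,-4.7,96.5,9.5,4),(30,-3.5,96.5,8.5,3),(24,-3,96.5,7.5,3),(18,-2,96.5,6.3,3))
E
```

```text
t: 25.5
tcp_pos: [0.5212, 0.307, 0.2799]
tool_rot: [0.971, 0.102, -0.216, 0.023]
force: [-0.1, -0.3, -4.0]
finger_gap: 0.641
gripper_force: 107.6
t: 25.8
tcp_pos: [0.5232, 0.3074, 0.2809]
tool_rot: [0.971, 0.102, -0.216, 0.023]
force: [0.5, -0.1, -3.3]
finger_gap: 0.639
gripper_force: 107.6
now th 56.98 neck [-7.9 96.5 12.3] t 25.8 F [ 0.5 -0.1 -3.3] grip 108 q [0.32 0.66 1.15 0.05 1.77 1.68]
(51, -6.5, 96.5, 12, 3) first [0.0004, 0.0001, 0.0028, -0.003, 0.29, -0.005] rest mean [0.0004, 0.0, 0.0028, 0.0, 0.29, 0.0] spread 0.0001
(45, -6, 96.5, 11, 3) first [0.0001, 0.0, 0.0033, 0.0, 0.291, -0.0] rest mean [0.0001, 0.0, 0.0033, 0.0, 0.291, 0.0] spread 0.0
(36, -4.7, 96.5, 9.5, 4) first [0.0003, 0.0, 0.0037, 0.0, 0.327, -0.0] rest mean [0.0003, 0.0, 0.0037, 0.0, 0.327, 0.0] spread 0.0
(30, -3.5, 96.5, 8.5, 3) first [0.0003, 0.0, 0.0033, 0.0, 0.291, -0.0] rest mean [0.0003, 0.0, 0.0034, 0.0, 0.291, 0.0] spread 0.0
(24, -3, 96.5, 7.5, 3) first [0.0, 0.0, 0.0034, -0.0, 0.291, 0.0] rest mean [0.0, 0.0, 0.0034, 0.0, 0.291, 0.0] spread 0.0
(18, -2, 96.5, 6.3, 3) first [0.0002, 0.0, 0.0035, 0.0, 0.291, 0.0] rest mean [0.0001, 0.0, 0.0035, 0.0, 0.291, 0.0] spread 0.0
```

```bash
python3 -m pendant '[[[0.0004,0,0.0028,0,0.29,0,0],[0.0004,0,0.0028,0,0.29,0,0],[0.0004,0,0.0028,0,0.29,0,0],[0,0,0,0,0,0,0]]]'|sed -n '1p;4p';python3 -m pendant '[[[0.0001,0,0.0033,0,0.291,0,0],[0.0001,0,0.0033,0,0.291,0,0],[0.0001,0,0.0033,0,0.291,0,0],[0,0,0,0,0,0,0]]]'|sed -n '1p;4p'
python3 - <<'E'
from h import *
go((36,-4.7,96.5,9.5,4),(30,-3.5,96.5,8.5,3))
E
```

```text
t: 26.2
force: [0.6, 0.2, -4.3]
t: 26.6
force: [-0.1, 0.3, -2.8]
now th 45.14 neck [-7.3 96.6 11. ] t 26.6 F [-0.1  0.3 -2.8] grip 108 q [0.33 0.57 1.31 0.03 1.49 1.69]
(36, -4.7, 96.5, 9.5, 4) first [0.0007, 0.0001, 0.0037, -0.001, 0.332, -0.003] rest mean [0.0007, 0.0, 0.0037, 0.0, 0.332, 0.0] spread 0.0001
(30, -3.5, 96.5, 8.5, 3) first [0.0003, 0.0, 0.0033, 0.0, 0.291, -0.0] rest mean [0.0003, 0.0, 0.0034, 0.0, 0.291, 0.0] spread 0.0
```

```bash
python3 -m pendant '[[[0.0007,0,0.0037,0,0.33,0,0],[0.0007,0,0.0037,0,0.33,0,0],[0.0007,0,0.0037,0,0.33,0,0],[0.0007,0,0.0037,0,0.33,0,0],[0,0,0,0,0,0,0]]]'|sed -n '1p;4p';python3 -m pendant '[[[0.0004,0,0.0033,0,0.291,0,0],[0.0004,0,0.0033,0,0.291,0,0],[0.0004,0,0.0033,0,0.291,0,0],[0,0,0,0,0,0,0]]]'|sed -n '1p;4p'
python3 - <<'E'
from h import *
go((24,-3,96.5,7.5,3),(18,-2,96.5,6.3,3))
E
```

```text
t: 27.1
force: [-0.2, -0.2, -4.1]
t: 27.5
force: [0.4, 0.2, -3.3]
now th 30.14 neck [-3.2 96.5  8. ] t 27.5 F [ 0.4  0.2 -3.3] grip 108 q [ 0.35  0.49  1.51 -0.    1.12  1.71]
(24, -3, 96.5, 7.5, 3) first [-0.0001, 0.0001, 0.0033, 0.002, 0.298, -0.005] rest mean [-0.0001, 0.0, 0.0033, 0.0, 0.298, 0.0] spread 0.0
(18, -2, 96.5, 6.3, 3) first [0.0002, 0.0, 0.0035, 0.0, 0.291, 0.0] rest mean [0.0001, 0.0, 0.0035, 0.0, 0.291, 0.0] spread 0.0
```

```bash
python3 -m pendant '[[[-0.0001,0,0.0033,0,0.298,0,0],[-0.0001,0,0.0033,0,0.298,0,0],[-0.0001,0,0.0033,0,0.298,0,0],[0,0,0,0,0,0,0]]]'|sed -n '1p;4p';python3 -m pendant '[[[0.0001,0,0.0035,0,0.291,0,0],[0.0001,0,0.0035,0,0.291,0,0],[0.0001,0,0.0035,0,0.291,0,0],[0,0,0,0,0,0,0]]]'|sed -n '1p;4p'
python3 - <<'E'
from h import *
go((9,-2,96.5,4.2,5),(3,-1.5,96.5,3,4),(0,-1,96.5,2.2,2))
E
```

```text
t: 27.9
force: [0.3, 0.6, -4.0]
t: 28.3
force: [-0.6, -0.4, -3.7]
now th 18.02 neck [-1.9 96.4  5.9] t 28.3 F [-0.6 -0.4 -3.7] grip 108 q [ 0.37  0.45  1.67 -0.05  0.79  1.76]
(9, -2, 96.5, 4.2, 5) first [-0.0003, 0.0, 0.0031, 0.005, 0.262, -0.005] rest mean [-0.0003, 0.0, 0.0031, 0.0, 0.262, 0.0] spread 0.0
(3, -1.5, 96.5, 3, 4) first [-0.0001, 0.0, 0.0026, -0.0, 0.218, 0.0] rest mean [-0.0002, 0.0, 0.0026, 0.0, 0.218, 0.0] spread 0.0
(0, -1, 96.5, 2.2, 2) first [-0.0001, 0.0, 0.0028, -0.0, 0.218, 0.0] rest mean [-0.0001, 0.0, 0.0028, 0.0, 0.218, 0.0] spread
```

```bash
python3 -m pendant '[[[-0.0003,0,0.0031,0.004,0.262,-0.004,0],[-0.0003,0,0.0031,0,0.262,0,0],[-0.0003,0,0.0031,0,0.262,0,0],[-0.0003,0,0.0031,0,0.262,0,0],[-0.0003,0,0.0031,0,0.262,0,0],[0,0,0,0,0,0,0]]]'|sed -n '1p;4p'
python3 - <<'E'
from h import *
go((3,-1.5,96.5,3.8,4),(0,-1.2,96.5,3.5,2))
E
```

```text
t: 28.9
force: [-1.0, 0.4, -2.6]
now th 9.01 neck [-1.6 96.3  4. ] t 28.9 F [-1.   0.4 -2.6] grip 108 q [ 0.38  0.44  1.78 -0.13  0.53  1.84]
(3, -1.5, 96.5, 3.8, 4) first [-0.0001, -0.0, 0.0023, 0.004, 0.219, -0.002] rest mean [-0.0001, -0.0001, 0.0023, 0.0, 0.219, 0.0] spread 0.0
(0, -1.2, 96.5, 3.5, 2) first [-0.0001, 0.0, 0.0025, -0.0, 0.218, 0.0] rest mean [-0.0001, 0.0, 0.0025, 0.0, 0.218, 0.0] spread
```

```bash
python3 -m pendant '[[[-0.0001,0,0.0023,0.004,0.219,-0.002,0],[-0.0001,0,0.0023,0,0.219,0,0],[-0.0001,0,0.0023,0,0.219,0,0],[-0.0001,0,0.0023,0,0.219,0,0],[0,0,0,0,0,0,0]]]'|sed -n '1p;4p'
python3 - <<'E'
from h import *
go((0,-1.2,96.5,3.5,3))
E
```

```text
t: 29.4
force: [-1.4, 0.5, -3.8]
now th 2.93 neck [-0.9 96.3  4.1] t 29.4 F [-1.4  0.5 -3.8] grip 108 q [ 0.39  0.45  1.85 -0.25  0.35  1.96]
(0, -1.2, 96.5, 3.5, 3) first [-0.0003, -0.0001, 0.0016, 0.003, 0.142, -0.0] rest mean [-0.0003, -0.0001, 0.0016, 0.0, 0.142, 0.0] spread 0.0
```

```bash
python3 -m pendant '[[[-0.0005,0,0.0014,0.003,0.142,0,0],[-0.0004,0,0.0015,0,0.142,0,0],[-0.0004,0,0.0015,0,0.142,0,0],[0,0,0,0,0,0,0]]]'|sed -n '1p;4p'
python3 - <<'E'
from h import *
go((0,-1.2,97.5,2.5,2),(0,-1.2,100.5,2.5,4))
S,P=snap("wrist"); cv2.imwrite("pics/w7.png",S["pixels"][:,:,::-1]); np.save("w7.npy",P)
E
```

```text
t: 29.8
force: [0.4, 0.3, -4.4]
now th -0.07 neck [-1.2 96.3  4.1] t 29.8 F [ 0.4  0.3 -4.4] grip 108 q [ 0.39  0.45  1.89 -0.37  0.26  2.08]
(0, -1.2, 97.5, 2.5, 2) first [-0.0005, -0.0008, 0.0008, -0.0, -0.005, -0.001] rest mean [-0.0005, -0.0008, 0.0008, 0.0, -0.005, 0.0] spread 
(0, -1.2, 100.5, 2.5, 4) first [0.0, -0.0009, 0.0, 0.0, 0.0, 0.0] rest mean [0.0, -0.0009, 0.0, 0.0, 0.0, 0.0] spread 0.0
```

View pics/w7.png

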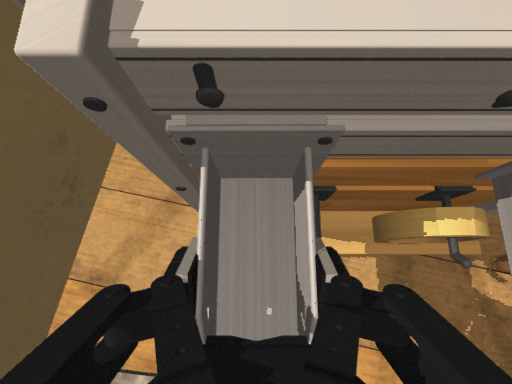

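The hook is in: the plate lies at the groove from (168,130) to (343,130), the tongue sits behind the upper lip at row 118, and the bin is square to the rail. A small gap remains to the left end strip, whose inner edge is near (150,110).

```bash
python3 -m pendant '[[[0,-0.0009,0,0,0,0,0],[0,-0.0009,0,0,0,0,0],[0,-0.0009,0,0,0,0,0],[0,-0.0009,0,0,0,0,0],[0,0,0,0,0,0,0]]]'|sed -n '1p;4p'
python3 - <<'E'
from h import *
go((0,-1.2,100.5,3.5,2))
P=pan(np.load("w7.npy"))*1000
for v in (118,128,132,140): print(v,[(u,*P[v,u].round(0)) for u in range(135,180,4)])
E
```

```text
t: 30.35
force: [0.1, -0.2, -3.9]
now th -0.17 neck [-1.5 99.6  4.5] t 30.4 F [ 0.1 -0.2 -3.9] grip 108 q [ 0.4   0.45  1.89 -0.38  0.27  2.09]
(0, -1.2, 100.5, 3.5, 2) first [-0.0002, -0.0006, 0.0005, -0.011, -0.012, 0.0] rest mean [-0.0002, -0.0006, 0.0005, 0.0, -0.012, 0.0] spread 
118 [(135, np.float64(-20.0), np.float64(141.0), np.float64(264.0)), (139, np.float64(-18.0), np.float64(141.0), np.float64(261.0)), (143, np.float64(-16.0), np.float64(141.0), np.float64(258.0)), (147, np.float64(-14.0), np.float64(141.0), np.float64(254.0)), (151, np.float64(-12.0), np.float64(141.0), np.float64(250.0)), (155, np.float64(-10.0), np.float64(141.0), np.float64(246.0)), (159, np.float64(-7.0), np.float64(141.0), np.float64(241.0)), (163, np.float64(-5.0), np.float64(141.0), np.float64(237.0)), (167, np.float64(-1.0), np.float64(141.0), np.float64(229.0)), (171, np.float64(1.0), np.float64(140.0), np.float64(227.0)), (175, np.float64(1.0), np.float64(138.0), np.float64(226.0)), (179, np.float64(1.0), np.float64(136.0), np.float64(226.0))]
128 [(135, np.float64(-19.0), np.float64(145.0), n
[... 1564 characters left out ...]
39, np.float64(-20.0), np.float64(147.0), np.float64(245.0)), (143, np.float64(-20.0), np.float64(145.0), np.float64(245.0)), (147, np.float64(-20.0), np.float64(144.0), np.float64(245.0)), (151, np.float64(-20.0), np.float64(142.0), np.float64(245.0)), (155, np.float64(-19.0), np.float64(141.0), np.float64(243.0)), (159, np.float64(-17.0), np.float64(141.0), np.float64(239.0)), (163, np.float64(-14.0), np.float64(141.0), np.float64(233.0)), (167, np.float64(-12.0), np.float64(141.0), np.float64(228.0)), (171, np.float64(-9.0), np.float64(141.0), np.float64(222.0)), (175, np.float64(-13.0), np.float64(136.0), np.float64(231.0)), (179, np.float64(-14.0), np.float64(134.0), np.float64(232.0))]
```

```bash
python3 -m pendant '[[[0,-0.0006,0,0,0,0,0],[0,-0.0006,0,0,0,0,0],[0,0,0,0,0,0,0]]]'|sed -n '1p;4p'; python3 -m pendant '[[[0,-0.0005,0,0,0,0,0],[0,0,0,0,0,0,0]]]'|sed -n '1p;4p';python3 - <<'E'
from h import *
go((0,-.8,100.5,0.5,5))
E
```

```text
t: 30.65
force: [-0.2, -0.4, -3.7]
t: 30.85
force: [-0.6, 0.3, -3.0]
now th -0.16 neck [ -1.5 100.8   4.4] t 30.9 F [-0.6  0.3 -3. ] grip 108 q [ 0.4   0.46  1.89 -0.38  0.27  2.1 ]
(0, -0.8, 100.5, 0.5, 5) first [-0.0004, 0.0001, 0.0009, -0.009, -0.005, -0.001] rest mean [-0.0004, 0.0001, 0.0009, 0.0, -0.005, 0.0] spread 0.0
```

```bash
python3 -m pendant '[[[0,-0.0005,0,0,0,0,0],[0,0,0,0,0,0,0]]]'|sed -n '1p;4p'; python3 -m pendant '[[[-0.0004,0,0.0009,0,0,0,0],[-0.0004,0,0.0009,0,0,0,0],[-0.0004,0,0.0009,0,0,0,0],[0,0,0,0,0,0,0]]]'|sed -n '1p;4p';python3 - <<'E'
from h import *
go((0,-.8,101,0.5,3))
E
```

```text
t: 31.05
force: [0.1, -2.2, -2.5]
t: 31.45
force: [1.1, -3.6, -3.4]
now th -0.17 neck [ -1.  100.9   2. ] t 31.4 F [ 1.1 -3.6 -3.4] grip 108 q [ 0.4   0.46  1.89 -0.39  0.26  2.11]
(0, -0.8, 101, 0.5, 3) first [-0.0003, -0.0, 0.0005, -0.007, -0.008, -0.005] rest mean [-0.0003, 0.0, 0.0005, 0.0, -0.008, 0.0] spread 0.0
```

```bash
python3 -m pendant '[[[0,0.0003,0,0,0,0,0],[-0.0003,0,0.0006,0,0,0,0],[-0.0003,0,0.0006,0,0,0,0],[0,0,0,0,0,0,0]]]'|sed -n '1p;4p'; python3 -m pendant '[[[-0.0003,0,0.0005,0,0,0,0],[0,0,0,0,0,0,0]]]'|sed -n '1p;4p';python3 - <<'E'
from h import *
go((0,-.5,101,0,2))
E
```

```text
t: 31.85
force: [1.8, -4.5, -1.1]
t: 32.05
force: [2.0, -3.3, -1.9]
now th -0.18 neck [ -0.9 100.9   0.6] t 32.0 F [ 2.  -3.3 -1.9] grip 108 q [ 0.4   0.46  1.89 -0.4   0.26  2.12]
(0, -0.5, 101, 0, 2) first [0.0, -0.0, 0.0003, -0.01, -0.013, -0.002] rest mean [0.0, 0.0, 0.0003, 0.0, -0.013, 0.0] spread
```

```bash
python3 -m pendant '[[[0.0005,0.0002,0.0003,0,0,0,0],[0.0005,0.0002,0.0003,0,0,0,0],[0,0,0,0,0,0,0]]]'|sed -n '1p;4p'; python3 -m pendant '[[[-0.0003,0,0.0005,0,0,0,0],[0,0,0,0,0,0,0]]]'|sed -n '1p;4p';python3 - <<'E'
from h import *
go((0,-.5,101,0,2))
E
```

```text
t: 32.35
force: [0.2, -2.8, -2.1]
t: 32.55
force: [0.5, -2.1, -2.6]
now th -0.15 neck [ -0.3 100.9  -0.2] t 32.5 F [ 0.5 -2.1 -2.6] grip 108 q [ 0.4   0.46  1.89 -0.39  0.26  2.11]
(0, -0.5, 101, 0, 2) first [-0.0, -0.0001, -0.0003, -0.011, -0.011, 0.003] rest mean [0.0, -0.0001, -0.0003, 0.0, -0.011, 0.0] spread
```

Not yet resting, so I'll keep lowering in half-millimetre steps.

```bash
for i in 1 2; do :; done; python3 -m pendant '[[[-0.0003,0,0.0005,0,0,0,0],[0,0,0,0,0,0,0]]]'|sed -n '2p;4p'; python3 -m pendant '[[[-0.0003,0,0.0005,0,0,0,0],[0,0,0,0,0,0,0]]]'|sed -n '2p;4p'
```

```text
tcp_pos: [0.5286, 0.3129, 0.2033]
force: [-2.2, -1.3, -1.8]
tcp_pos: [0.5286, 0.3129, 0.2032]
force: [-4.1, -2.3, 3.1]
```

```bash
python3 -m pendant '[[[-0.0003,0.0001,-0.0002,0,0,0,0],[0,0,0,0,0,0,0],[0,0,0,0,0,0,0]]]'|sed -n '1,2p;4p'
python3 - <<'E'
from h import *
go((0,-.5,101,0,2)); print(state()[0]["ft_torque"])
E
```

```text
t: 33.25
tcp_pos: [0.5286, 0.3129, 0.2032]
force: [-5.1, -1.6, 3.5]
now th -0.21 neck [ -0.3 100.9  -0.4] t 33.2 F [-5.1 -1.6  3.5] grip 109 q [ 0.4   0.46  1.89 -0.4   0.25  2.12]
(0, -0.5, 101, 0, 2) first [0.0001, -0.0001, -0.0004, -0.013, -0.016, 0.001] rest mean [0.0001, -0.0001, -0.0004, 0.0, -0.016, 0.0] spread 
[-0.34685161  0.52927878 -0.18489597]
```

```bash
python3 -m pendant '[[[-0.0006,0,-0.0004,0,0,0,0],[0,0,0,0,0,0,0]]]'|sed -n '1,2p;4p'; python3 -m pendant '[[[0,0,0,0,0,0,0.66],[0,0,0,0,0,0,0.68],[0,0,0,0,0,0,0.7],[0,0,0,0,0,0,0.72],[0,0,0,0,0,0,0.76],[0,0,0,0,0,0,0.8],[0,0,0,0,0,0,0.9],[0,0,0,0,0,0,1],[0,0,0,0,0,0,1],[0,0,0,0,0,0,1]]]' 20
python3 - <<'E'
from h import *
S,P=snap("wrist"); cv2.imwrite("pics/w8.png",S["pixels"][:,:,::-1]); np.save("w8.npy",P)
E
```

```text
t: 33.45
tcp_pos: [0.5286, 0.3129, 0.2031]
force: [-2.7, -1.3, 2.1]
t: 34.45
tcp_pos: [0.528, 0.3126, 0.2028]
tool_rot: [0.956, 0.101, 0.275, -0.03]
force: [-0.0, -0.3, 0.1]
finger_gap: 0.999
gripper_force: 0.0
```

View pics/w8.png

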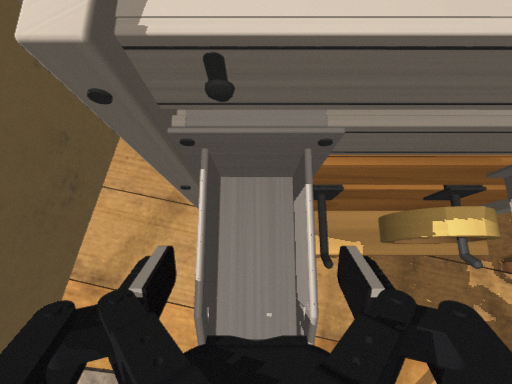

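The fingers are open (at 155 and 375) and the bin hangs on its own: plate against the rail from (168,130) to (343,130), left edge closed up on the end strip, tongue behind the lip. Next I'll back the gripper straight out.

```bash
python3 - <<'E'
from ik import *
s=monitor.sense(); T=R.from_quat(s["tool_rot"]); rows(s["tcp_pos"]-T.apply([0,0,.13]),T,8,show=False)
E
python3 -m pendant '[[[0,0,-0.015,0,0,0,1],[0,0,-0.02,0,0,0,1],[0,0,-0.02,0,0,0,1],[0,0,-0.02,0,0,0,1],[0,0,-0.02,0,0,0,1],[0,0,-0.02,0,0,0,1],[0,0,-0.02,0,0,0,1],[0,0,-0.02,0,0,0,1],[0,0,0,0,0,0,1],[0,0,0,0,0,0,1]]]'
python3 - <<'E'
from h import *
print(monitor.sense()["q"].round(2))
S,P=snap("wrist"); P=pan(P)*1000; px_=S["pixels"]
m=(P[...,2]>215)&(P[...,2]<243)&(P[...,0]<-11)&(P[...,0]>-16.5)&(P[...,1]>55)&(P[...,1]<141.5)
Q=P[m]; print(len(Q)); print("plate front: x vs y",np.polyfit(Q[:,1],Q[:,0],1),"y range",np.percentile(Q[:,1],[.5,99.5]),"ztop",np.percentile(Q[:,2],99))
c=(abs(P[...,1]-101)<15)&(P[...,0]<-11)&(P[...,0]>-18)&(P[...,2]>175)&(P[...,2]<236); Q=P[c]; print("plate x vs z",np.polyfit(Q[:,2],Q[:,0],1),len(Q))
f=(abs(P[...,1]-101)<20)&(P[...,0]>-110)&(P[...,0]<-25)&(P[...,2]<185)&(P[...,2]>150); Q=P[f]; print("floor z vs x",np.polyfit(Q[:,0],Q[:,2],1),np.median(Q[:,2]),len(Q))
s=(P[...,0]<-12)&(P[...,0]>-19)&(P[...,2]>245)&(P[...,2]<280)&(abs(P[...,1]-141)<4); print("strip y",np.median(P[s][:,1]))
E
```

```text
err 0.0000 maxstep 0.04 end q [ 0.43  0.2   1.91 -0.24  0.5   1.97] j5min 0.25
t: 35.5
tcp_pos: [0.4634, 0.2987, 0.3085]
tool_rot: [0.956, 0.101, 0.275, -0.03]
force: [-0.5, 0.2, 0.9]
finger_gap: 0.997
gripper_force: 0.0
[ 0.43  0.21  1.91 -0.25  0.49  1.97]
1375
plate front: x vs y [-1.24648967e-03 -1.39212677e+01] y range [ 61.27013164 140.65874759] ztop 239.54288216897794
plate x vs z [-0.02934857 -7.65123317] 819
floor z vs x [3.00075835e-02 1.65833176e+02] 163.76160266401155 2896
strip y 140.72010894538656
```

```bash
python3 -c "
from station import job
print(job.sign_off())"
```

```text
the job is handed in; nothing more can be done
None
```

The bin hangs in the upper groove, closed up against the left end strip, square to the panel and about 1.7° front-low (limit 5°), with the gripper backed clear; I handed the job in at about 35 s, but sign-off gave no verdict.

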